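Weigh the pendant from behind the bench stands

TASK

The oval pendant lying at the back of the small wooden nook has to be weighed. First clear the jar, the punch stand and the ring post off the nook onto the grey side tray, leaving the pendant where it lies; then, while all three stand on the tray, set the pendant face up in the middle of the scale's pan and leave it there. Finally stand each of the three back upright on the very white felt pad it came from, centred as it was; never tip any of them over.

Things in the scene. Friction and masses are not known exactly. Their poses are not given: they have to be found in the camera images.
- nook: Fixed wooden board on the bench, 170 (x) by 200 (y) mm, 6 mm thick, with a back wall along its +x edge 8 mm thick, its top 40 mm above the bench, inner face at x = +77 mm; open at front and sides. Three white felt pads are fixed on it in a triangle; the pendant lies at the back in the middle. Origin: centre of underside; x points to the back wall.
- pad_front: Fixed round white felt pad on the nook, 56 mm diameter, 3 mm thick, its top 9 mm above the bench; the one nearest the nook's open front, in the middle, about 60 mm in front of the pendant. One of the three things stands on it at the start. Origin: centre of its underside.
- pad_left: Same white felt pad, beside the pendant on the nook's +y side (about 52 mm from the pendant's centre).
- pad_right: Same white felt pad, beside the pendant on the nook's -y side (about 52 mm from the pendant's centre).
- jar: Loose round glass jar of amber grains with an aluminium lid: body 42 mm diameter and 62 mm high, lid 44 mm diameter above it, 78 mm high in all, about 0.16 kg. Stands on any one of the three pads. Origin: centre of its underside, z up.
- punch_stand: Loose square light-wood block 40 by 40 mm, 60 mm high, with four steel ball punches on top (85 mm high in all), about 0.18 kg. Stands on any one of the pads, sides roughly parallel to the nook's. Origin: centre of its underside; x and y square to its sides, z up.
- ring_post: Loose turned dark-wood post: foot 48 mm diameter and 8 mm high, above it (from 11 to 82 mm) a straight round stem 28 mm diameter, 90 mm high in all, two rings lying round the stem just over the foot (below 20 mm); about 0.12 kg. Stands on any one of the pads. Origin: centre of its underside, z up.
- pendant: Loose oval pendant, olive stone with a flower in a gold bezel, 44 (its x) by 32 (its y) by 14 mm thick, plus a tiny loop at its +x end; 40 g. Lies face up on the nook board (underside 6 mm above the bench), long side roughly along the nook's x, between the left and right pads, whose things leave no finger room. Not the small ovals on the white stock tray. Origin: centre of underside, z up.
- tray: Fixed grey open side tray, 270 (x) by 130 (y) mm outside, walls 5 mm thick and 20 mm high, floor 5 mm thick: room for the three things in a row along x, about 75 mm apart. On the left or the right of the nook. Empty at the start. Origin: centre of its underside.
- scale: Fixed white bench scale on the side opposite to the tray, 30 mm high, with a round flat steel pan 104 mm in diameter whose top is 40 mm above the bench. Origin: under the pan's centre, at the bench.

How it is judged:
On the way, in this order (a step that is already met when the one before it is completed fails the run):
1. jar, punch stand and ring post all stand released on the side tray, the pendant still lying where it was (x of jar in the frame of tray between -0.125 and 0.125 m and y of jar in the frame of tray between -0.058 and 0.058 m and z of each of jar, punch_stand, ring_post in the frame of tray below 0.012 m and angle between each of jar, punch_stand, ring_post's own z axis and vertical below 0.15 rad and contact force between the fingers and jar below 0.5 N and linear speed of each of jar, punch_stand, ring_post below 0.03 m/s and x of punch_stand in the frame of tray between -0.125 and 0.125 m and y of punch_stand in the frame of tray between -0.058 and 0.058 m and contact force between the fingers and punch_stand below 0.5 N and x of ring_post in the frame of tray between -0.125 and 0.125 m and y of ring_post in the frame of tray between -0.058 and 0.058 m and contact force between the fingers and ring_post below 0.5 N and distance of pendant from where it was at the start of the episode below 0.02 m), for 0.2 s.
2. the pendant lies released on the middle of the scale's pan while the three still stand on the tray (horizontal distance between pendant and scale below 0.02 m and z of pendant in the frame of scale between 0.034 and 0.046 m and angle between pendant's own z axis and vertical below 0.12 rad and contact force between the fingers and pendant below 0.2 N and linear speed of pendant below 0.02 m/s and x of jar in the frame of tray between -0.125 and 0.125 m and y of jar in the frame of tray between -0.058 and 0.058 m and z of each of jar, punch_stand, ring_post in the frame of tray below 0.012 m and angle between each of jar, punch_stand, ring_post's own z axis and vertical below 0.15 rad and contact force between the fingers and jar below 0.5 N and linear speed of each of jar, punch_stand, ring_post below 0.03 m/s and x of punch_stand in the frame of tray between -0.125 and 0.125 m and y of punch_stand in the frame of tray between -0.058 and 0.058 m and contact force between the fingers and punch_stand below 0.5 N and x of ring_post in the frame of tray between -0.125 and 0.125 m and y of ring_post in the frame of tray between -0.058 and 0.058 m and contact force between the fingers and ring_post below 0.5 N), for 0.2 s.
At the end, for the whole second after the job is handed in: Jar, punch stand and ring post each stand upright (within 0.1 rad) and at rest within 15 mm of where they stood at the start, and the pendant lies flat, face up and at rest on the scale's pan, its centre within 20 mm of the pan's centre; nothing is held (distance of each of jar, punch_stand, ring_post from where it was at the start of the episode below 0.015 m and angle between each of jar, punch_stand, ring_post's own z axis and vertical below 0.1 rad and linear speed of each of jar, punch_stand, ring_post, pendant below 0.02 m/s and contact force between the fingers and jar below 0.2 N and contact force between the fingers and punch_stand below 0.2 N and contact force between the fingers and ring_post below 0.2 N and horizontal distance between pendant and scale below 0.02 m and z of pendant in the frame of scale between 0.034 and 0.046 m and angle between pendant's own z axis and vertical below 0.12 rad and contact force between the fingers and pendant below 0.2 N); the robot touches nothing.
It fails at once if the jar tipped over (more than 0.6 rad) (angle between jar's own z axis and vertical above 0.6 rad).
It fails at once if the punch stand tipped over (more than 0.6 rad) (angle between punch_stand's own z axis and vertical above 0.6 rad).
It fails at once if the ring post tipped over (more than 0.6 rad) (angle between ring_post's own z axis and vertical above 0.6 rad).
It also fails if it takes over 141 s, if anything falls off the work surface, if the arm or the gripper's body presses on something with over 40 N, if the wrist force passes 120 N, or if a joint passes its speed limit or range.

ROBOT

A 6-joint arm with a two-finger parallel gripper is mounted at the origin on the work surface. World frame = base frame: x ahead of the robot, y to its left, z up, the work surface at z = 0. Lengths are in m, angles in rad, forces in N, time in s.
With the tool pointing down it reaches from about 0.275 to 0.775 m from the base axis. Payload 14.6 kg.
Tool frame: the origin (TCP) lies between the finger pads; the fingertips stand bot.nose_length ahead of it and the grasp point (between the pads) lies 5 mm behind it (bot.nose_length is the distance from the TCP to the fingertips, in m); y points along the fingers, z is the direction in which the jaws open and shut, and the axes are right-handed (so a half turn about y gives the same grasp; the last joint's range is limited). The gripper opens to 85 mm and grips with 20 to 120 N. Pads are 22 mm wide; open, the fingers measure 114 mm over their backs; the gripper's body (76 mm by 85 mm) begins 54 mm behind the grasp point. The pads swing forward as they close: fully open they stand 13 mm farther back than shut.
Start: joints at [-1.366, 0.263, -0.048, 1.259, 0, 1.415], TCP at [0.185, -0.491, 0.245] pointing down, gripper open.
Joint ranges: [-2.65, 2.65], [-0.89, 1.7], [-1.18, 1.37], [-2.13, 2.11], [-1.35, 1.29], [-3.14, 3.14]. Speed limits (rad/s): [1.89, 1.89, 2.57, 2.79, 3.14, 3.14].

INTERFACE

Orientations are given as a 3x3 rotation matrix whose columns are the frame's x, y, z axes.
In Python, from workcell import bot gives the robot as it stands.
- The arm moves only by the shell command python3 -m inch 'ROWS' [FORCE]. ROWS is JSON, a list of rows, each a list of 5 numbers: the gripper's target within -1 to 1 (shut at 1, half-way at 0, fully open at -1), then the shift along the tool's x, y, z in units of 500 mm (1.0 is 500 mm), then the turn about the tool's y in units of 2 pi rad (1.0 is 2 pi rad). In form: [[jaw, tx, ty, tz, spin], ...]. A call has 1 to 5 rows; each row shifts and turns the commanded pose from where the row before left it, along the tool's axes as they then stand; what a row does not reach is not made up. A row lasts 1/8 s, in which the tool goes at most 62.5 mm and 10.7 degrees, less where a joint would pass 70% of its speed; a pose out of reach is approached as far as the arm can. A call with a number of a shift or a turn outside -1 to 1 is refused whole. A call with a gripper value outside its range is refused whole. The fingers move at their own pace and stop on an object; FORCE is the grip in N (left out, the last holds). Time passes only in rows, so rows that do not move let the fingers close. It gives the time, the measured TCP pose, the force and the opening at its end, in the units of the state.
- bot.sense(): the state, without advancing time (a new reading comes with each control period).
- bot.snapshot(name): name is "scene" or "side" or "wrist"; returns a dict with "image" (480x640x3 uint8, red, green, blue), "fx", "fy", "cx", "cy" (pixels), "eye" and "attitude" of the camera in the world; the wrist camera has in their place "tool_from_camera" (4x4, takes a point from camera to tool coordinates, whose origin is the TCP and whose axes are the tool frame's). Camera axes: x right, y down, z forward; pixel columns grow to the right and rows downward; lengths in m; the calibration is good to about 2 mm. A picture is of the moment at which its call begins: read the wrist's pose just before it. There is no depth.
- bot.finish_job(): hands the job in, once; it reports no verdict.
The state is a dict: "time_s": time; "q": joint angles; "joint_velocities": joint speeds; "effort": joint torques, N m; "tool_pos": TCP position; "orientation": TCP orientation; "contact_force": force on the tool from outside, world axes, zero at the start; "torque": the same for the moment, N m; "gripper_width": opening from 0.0 (shut) to 1.0 (fully open).
Only numpy, scipy, OpenCV 4.12 (cv2) and the standard library are available. Lean on these libraries where they do the work, as an engineer would, in place of code of your own. Each camera call takes 0.05 s, during which the arm holds its last target.

## Working session

There is one attempt and no reset: what is moved stays moved. The work goes in short steps, Python scripts to look and compute and a shell command to move; the robot and the scene stay as the last step left them, time stands still between calls to the robot, and variables do not carry over. Pictures are saved under pics/ and viewed, and the job is handed in when it is done.

```bash
ls -la; mkdir -p pics
python3 - <<'E'
from workcell import bot
import cv2
s=bot.sense(); print(s); print(bot.nose_length)
for n in ["scene","side","wrist"]:
    d=bot.snapshot(n); cv2.imwrite(f"pics/{n}0.png",d["image"][:,:,::-1])
    print(n,{k:v for k,v in d.items() if k!="image"})
E
```

```text
total 12
drwxr-xr-x  3 agent agent 4096 Dec  6 03:35 .
drwxr-xr-x 23 root  root  4096 Dec  6 03:35 ..
drwxr-xr-x  2 agent agent 4096 Dec  6 03:35 pics
{'time_s': 0.0, 'q': array([-1.36631040e+00,  2.63515973e-01, -4.89511725e-02,  1.25935415e+00,
        4.19906161e-05,  1.41551059e+00]), 'joint_velocities': array([ 7.86546924e-05, -1.53403685e-04, -4.52882013e-04, -4.46588045e-04,
        1.02614904e-03, -4.93575221e-04]), 'effort': array([-1.07538464e-03, -6.37610579e+01,  3.84583139e+01,  1.35296184e-02,
       -2.42177766e-04,  4.43312911e-05]), 'tool_pos': array([ 0.18479387, -0.4911381 ,  0.24482345]), 'orientation': array([[-9.35977261e-01, -1.67018685e-04,  3.52060420e-01],
       [-3.52060403e-01,  1.01214262e-03, -9.35976735e-01],
       [-2.00009754e-04, -9.99999474e-01, -1.00614314e-03]]), 'contact_force': array([0.21633607, 0.06157006, 0.10244449]), 'torque': array([ 0.01984603, -0.03952853, -0.04048804]), 'gripper_width': 0.997853366934333}
0.014
scene {'fx': 549.3709153827533, 'fy': 549.3709153827533, 'cx': 312.60824662563044, 'cy': 239.09899695664149, 'eye': array([ 0
[... 284 characters left out ...]
 237.33318609991977, 'eye': array([0.2145376 , 0.68605058, 0.66154672]), 'attitude': array([[-0.91478248, -0.24405573,  0.32188479],
       [-0.4035149 ,  0.58893931, -0.70023298],
       [-0.01867473, -0.77044616, -0.63723148]])}
wrist {'fx': 431.0822274374962, 'fy': 431.0822274374962, 'cx': 314.2320235643317, 'cy': 243.83465409682577, 'tool_from_camera': array([[ 2.56770047e-04,  9.56099216e-01,  2.93043038e-01,
        -7.47020190e-02],
       [-4.13365578e-04, -2.93042922e-01,  9.56099197e-01,
        -1.29234225e-01],
       [ 9.99999882e-01, -3.66631541e-04,  3.19973860e-04,
         4.90327755e-04],
       [ 0.00000000e+00,  0.00000000e+00,  0.00000000e+00,
         1.00000000e+00]])}
```

View pics/scene0.png

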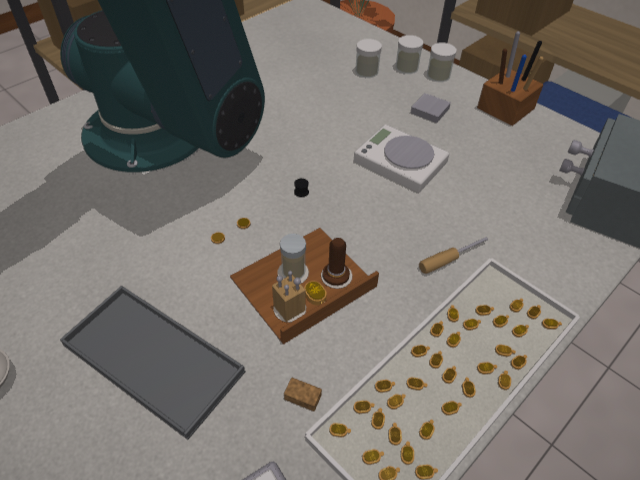

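View pics/side0.png

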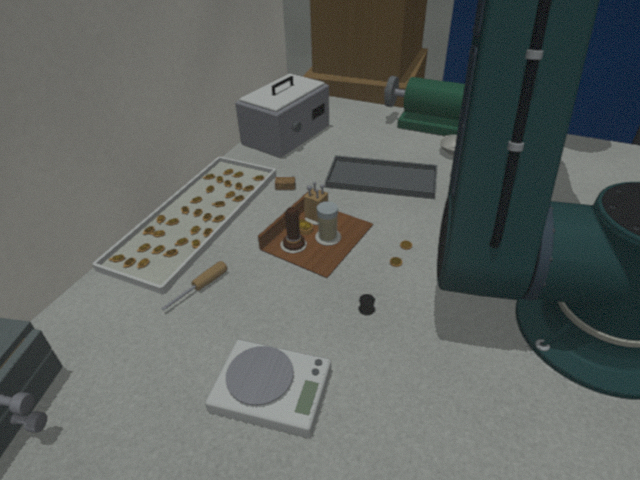

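View pics/wrist0.png

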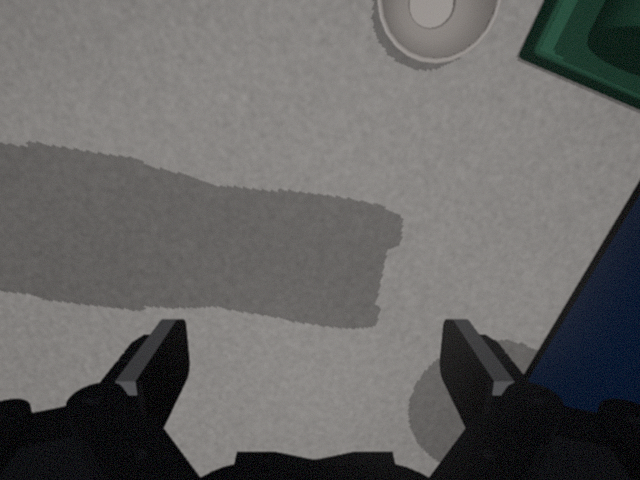

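The scene shows the jar on the front pad (292,270), the punch stand on the right pad (290,310) and the ring post on the left pad (337,275). The pendant is at (316,290), the tray is on the right at (150,355) and the scale on the left at (408,152). I'll measure these with enlarged crops.

```bash
cat > h.py <<'E'
import numpy as np, cv2
from workcell import bot
def ray(d,u,v,pose=None):
    r=np.array([(u-d["cx"])/d["fx"],(v-d["cy"])/d["fy"],1.0])
    if "eye" in d: return np.array(d["eye"]),np.array(d["attitude"])@r
    p,R=pose; T=d["tool_from_camera"]
    return p+R@T[:3,3], R@T[:3,:3]@r
def onz(d,u,v,z,pose=None):
    o,r=ray(d,u,v,pose); return o+r*(z-o[2])/r[2]
def proj(d,P,pose=None):
    P=np.asarray(P,float)
    if "eye" in d: c=np.array(d["attitude"]).T@(P-d["eye"])
    else:
        p,R=pose;T=d["tool_from_camera"]; c=T[:3,:3].T@(R.T@(P-p)-T[:3,3])
    return np.array([d["fx"]*c[0]/c[2]+d["cx"],d["fy"]*c[1]/c[2]+d["cy"]])
def crop(img,name,x,y,w,h,k):
    cv2.imwrite("pics/"+name,cv2.resize(img[y:y+h,x:x+w,::-1],None,fx=k,fy=k,interpolation=cv2.INTER_CUBIC))
def pose():
    s=bot.sense(); return s["tool_pos"],s["orientation"]
E
python3 - <<'E'
from h import *
np.set_printoptions(precision=4,suppress=True)
d=bot.snapshot("scene");e=bot.snapshot("side")
crop(d["image"],"sc1.png",225,220,160,120,5)
crop(e["image"],"si1.png",250,170,128,112,6)
print("tray",[onz(d,*p,.02)[:2] for p in [(123,289),(243,365),(187,432),(63,342)]])
print("tray side",[onz(e,*p,.02)[:2] for p in [(334,158),(437,166),(435,195),(326,186)]])
print("nook",[onz(d,*p,.006)[:2] for p in [(232,277),(321,230)]])
print("scale",onz(d,409,151.5,.04),onz(e,259.5,375.5,.04))
E
```

```text
tray [array([ 0.3679, -0.2799]), array([ 0.6208, -0.2249]), array([ 0.6469, -0.3482]), array([ 0.3926, -0.4029])]
tray side [array([ 0.64  , -0.3341]), array([ 0.3795, -0.3957]), array([ 0.3536, -0.2649]), array([ 0.6066, -0.2031])]
nook [array([ 0.4669, -0.1246]), array([0.4963, 0.0685])]
scale [0.4879 0.3366 0.04  ] [0.4818 0.341  0.04  ]
```

View pics/sc1.png

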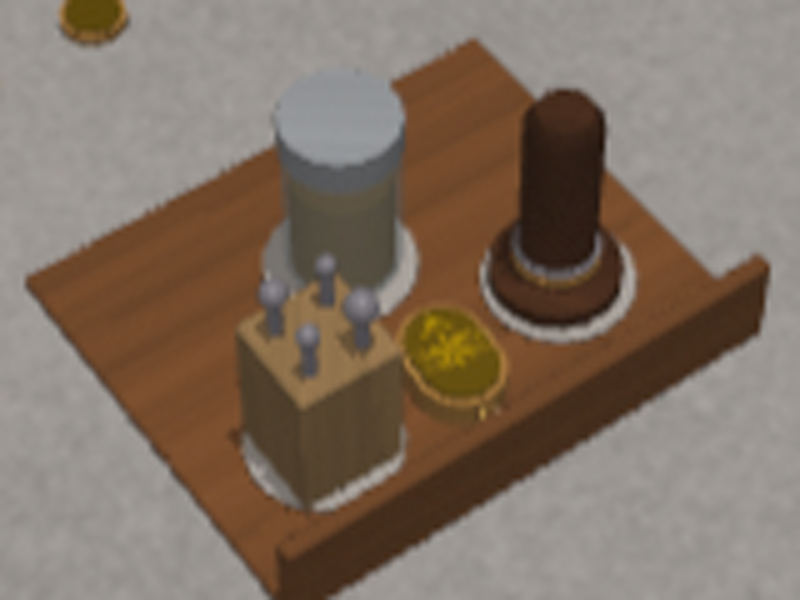

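View pics/si1.png

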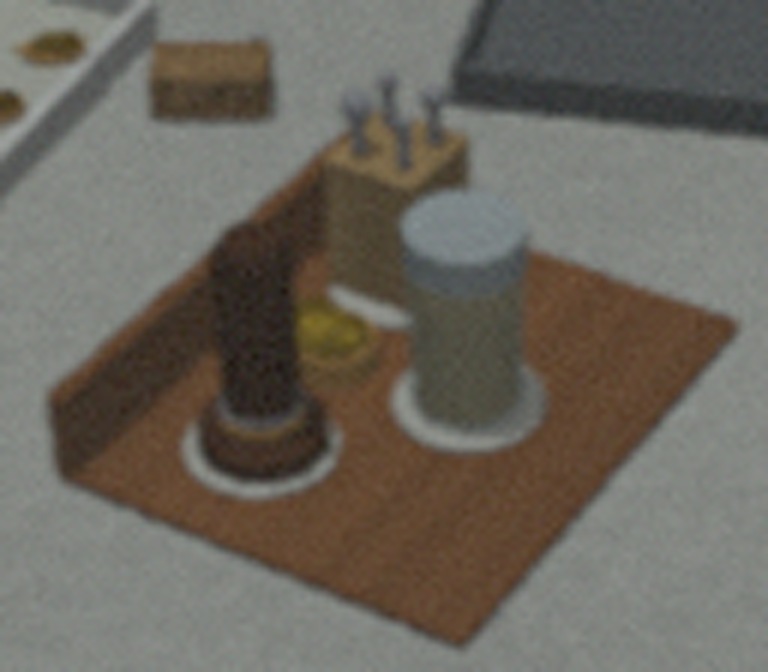

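```bash
python3 -m inch '[[-1,0,-0.1,0,0.0271],[-1,0,0,0,0.0271],[-1,0,0,0,0.0271],[-1,0,0,0,0]]'
cat >> h.py <<'E'
np.set_printoptions(precision=4,suppress=True)
def go(x,y,z,yawz=None):
    p,R=pose(); d=R.T@(np.array([x,y,z])-p)/0.5
    print("units tx,ty,tz",d.round(4),"tcp",p,"zyaw",np.arctan2(R[1,2],R[0,2]).round(4), "tilt",R[:,1])
    if yawz is not None:
        a=np.arctan2(R[1,2],R[0,2])-yawz
        print("spin",((a+np.pi)%(2*np.pi)-np.pi)/2/np.pi)
E
python3 -c "
from h import *
go(.62,-.06,.30)
print(bot.sense()['q'])"
```

```text
time_s: 0.75
tool_pos: [0.1848, -0.4913, 0.2952]
orientation: [[-0.989, -0.0, -0.149], [0.149, 0.0, -0.989], [0.0, -1.0, -0.0]]
contact_force: [-0.0, -0.4, 0.2]
gripper_width: 1.001
units tx,ty,tz [-0.7317 -0.0094 -0.9831] tcp [ 0.1848 -0.4913  0.2952] zyaw -1.7208 tilt [-0.      0.0002 -1.    ]
[-1.3663  0.2536  0.0731  1.3905  0.      1.9253]
```

```bash
python3 -m inch '[[-1,-0.061,0,-0.082,0],[-1,-0.061,0,-0.082,0],[-1,-0.061,0,-0.082,0],[-1,-0.061,0,-0.082,0],[-1,-0.061,0,-0.082,0]]'; python3 -m inch '[[-1,-0.061,0,-0.082,0],[-1,-0.061,0,-0.082,0],[-1,-0.061,0,-0.082,0],[-1,-0.061,0,-0.082,0],[-1,-0.061,0,-0.082,0]]';python3 -m inch '[[-1,-0.061,0,-0.082,0],[-1,-0.061,0,-0.082,0],[-1,0,0,0,0],[-1,0,0,0,0],[-1,0,0,0,0]]'
python3 -c "
from h import *
print(bot.sense()['q'])
d=bot.snapshot('wrist')
crop(d['image'],'w1.png',0,0,640,480,1.25)
go(.62,-.06,.30)"
```

```text
time_s: 1.38
tool_pos: [0.3674, -0.3103, 0.2953]
orientation: [[-0.989, 0.0, -0.146], [0.146, -0.0, -0.989], [-0.0, -1.0, 0.0]]
contact_force: [0.7, -1.0, -0.7]
gripper_width: 1.0
time_s: 2.0
tool_pos: [0.5491, -0.1305, 0.2953]
orientation: [[-0.989, 0.0, -0.146], [0.146, -0.0, -0.989], [-0.0, -1.0, 0.0]]
contact_force: [-0.3, -1.3, 1.0]
gripper_width: 1.002
time_s: 2.62
tool_pos: [0.6201, -0.0609, 0.2955]
orientation: [[-0.989, 0.0, -0.15], [0.15, -0.0, -0.989], [-0.0, -1.0, 0.0]]
contact_force: [0.8, 0.1, -0.4]
gripper_width: 0.998
[-0.2285  0.435   0.3508  1.4864 -0.0001  3.0639]
units tx,ty,tz [ 0.0005 -0.0088 -0.0017] tcp [ 0.6201 -0.0609  0.2956] zyaw -1.722 tilt [ 0.0002 -0.0001 -1.    ]
```

View pics/w1.png

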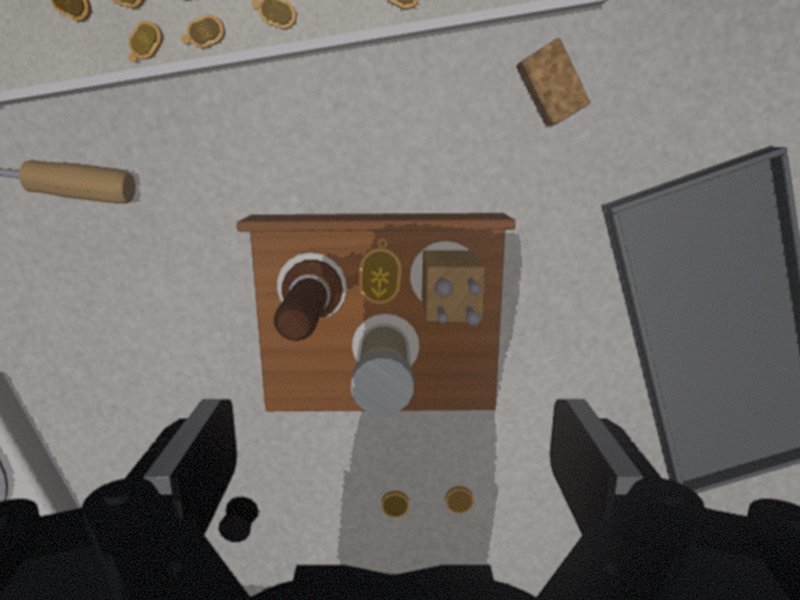

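The wrist view shows the post at (300,300), the pendant at (380,277), the block at (455,290), the jar at (385,365), the tray on the right and the scale's edge at lower left. Joint 6 is near its limit, so I'll make a half turn, shift, and look again.

```bash
python3 - <<'E'
from h import *
P=pose(); d=bot.snapshot('wrist')
k=lambda u,v,z: onz(d,u/1.25-.1,v/1.25-.1,z,P)[:2]
print("jar",k(382,387,.087),"post",k(295,322,.099),"pend",k(380,276,.02))
bc=[k(423,264,.069),k(484,264,.069),k(484,323,.069),k(425,323,.069)]
print("block",bc,np.mean(bc,0))
print("padL",k(312,285,.009),"padF",k(385,343,.009))
nk=[k(265,410,.006),k(496,410,.006)]; print("nook front",nk, np.linalg.norm(nk[0]-nk[1]))
t=[k(604,207,.02),k(784,148,.02),k(672,490,.02)]; print("tray",t,[np.linalg.norm(t[0]-t[i]) for i in (1,2)])
E
python3 -m inch '[[-1,0.046,0,0,-0.0294],[-1,0.046,0,0,-0.0294],[-1,0.04,0,0,-0.0294],[-1,0.03,0,0,-0.0294],[-1,0.03,0,0,-0.0294]]'
python3 -m inch '[[-1,0,0,0,-0.0294],[-1,0,0,0,-0.0294],[-1,0,0,0,-0.0294],[-1,0,0,0,-0.0294],[-1,0,0,0,-0.0294]]'
python3 -m inch '[[-1,0,0,0,-0.0294],[-1,0,0,0,-0.0294],[-1,0,0,0,-0.0294],[-1,0,0,0,-0.0294],[-1,0,0,0,-0.0294]]'
python3 -m inch '[[-1,0,0,0,-0.0294],[-1,0,0,0,-0.0294],[-1,0,0,0,0],[-1,0,0,0,0]]'
python3 -c "
from h import *
go(.50,-.06,.30,np.pi/2-.151); print(bot.sense()['q'])"
```

```text
jar [ 0.5347 -0.0409] post [0.5937 0.0058] pend [ 0.5963 -0.0478]
block [array([ 0.6119, -0.0808]), array([ 0.6057, -0.1215]), array([ 0.5638, -0.1172]), array([ 0.57  , -0.0765])] [ 0.5879 -0.099 ]
padL [0.5945 0.0076] padF [ 0.5368 -0.0423]
nook front [array([0.4902, 0.0701]), array([ 0.46  , -0.1273])] 0.19967105645932676
tray [array([ 0.6232, -0.2211]), array([ 0.6461, -0.3511]), array([ 0.3665, -0.2709])] [np.float64(0.1320758127282507), np.float64(0.2615332627060952)]
time_s: 3.35
tool_pos: [0.5282, -0.0764, 0.2957]
orientation: [[-0.712, 0.001, 0.702], [-0.702, -0.0, -0.712], [-0.0, -1.0, 0.001]]
contact_force: [0.6, -0.2, -0.5]
gripper_width: 1.002
time_s: 3.98
tool_pos: [0.5288, -0.0764, 0.2955]
orientation: [[0.131, 0.0, 0.991], [-0.991, -0.0, 0.131], [0.0, -1.0, 0.0]]
contact_force: [-0.8, 0.2, -0.1]
gripper_width: 1.002
time_s: 4.6
tool_pos: [0.5288, -0.0764, 0.2956]
orientation: [[0.87, 0.0, 0.493], [-0.493, -0.0, 0.87], [0.0, -1.0, 0.0]]
contact_force: [0.1, 0.4, -0.2]
gripper_width: 1.0
time_s: 5.1
tool_pos: [0.529, -0.0761, 0.2954]
orientation: [[0.988, 0.0, 0.156], [-0.156, -0.0, 0.988], [0.0, -1.0, -0.0]]
contact_force: [0.2, -0.4, -0.1]
gripper_width: 1.003
units tx,ty,tz [-0.0623 -0.0091  0.0228] tcp [ 0.529  -0.0761  0.2954] zyaw 1.4141 tilt [ 0.0003 -0.0001 -1.    ]
spin -0.0009142640579684321
[-0.2954  0.2702  0.097   1.3973 -0.     -0.1387]
```

```bash
python3 -m inch '[[-1,-0.06,0,0.012,-0.001],[-1,-0.04,0,0.012,0],[-1,0,0,0,0],[-1,0,0,0,0]]'
python3 - <<'E'
from h import *
P=pose(); d=bot.snapshot('wrist'); print(P[0])
crop(d['image'],'w2.png',0,0,640,480,1.25)
E
```

```text
time_s: 5.6
tool_pos: [0.4821, -0.0569, 0.2954]
orientation: [[0.989, 0.001, 0.147], [-0.147, -0.0, 0.989], [0.001, -1.0, -0.0]]
contact_force: [0.3, -0.3, 0.2]
gripper_width: 0.999
[ 0.4821 -0.0569  0.2954]
```

View pics/w2.png

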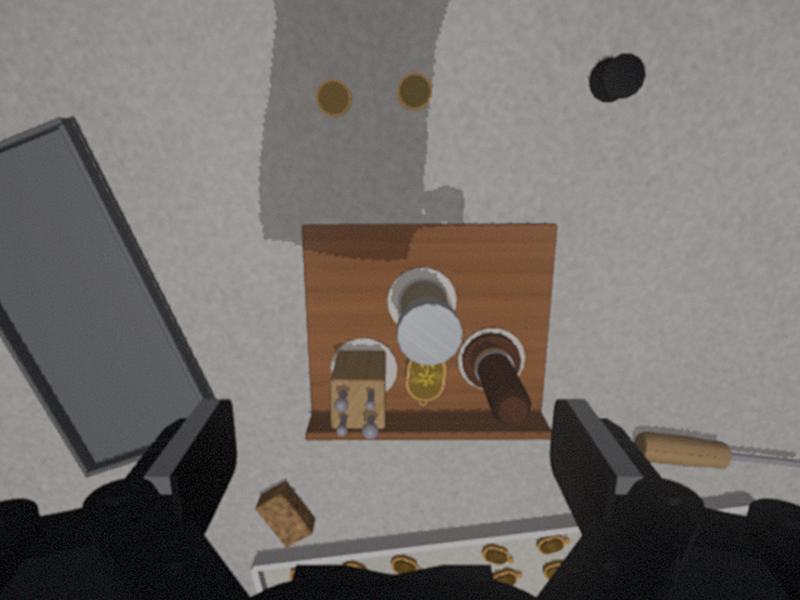

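The second view has the jar lid at (430,333), the post top at (513,405), the block top between (333,373) and (386,430), the left pad at (492,358), the front pad at (422,302) and the right pad at (364,370).

Run:
```python
from h import *
P=pose(); d=bot.snapshot('wrist')
k=lambda u,v,z: onz(d,u/1.25-.1,v/1.25-.1,z,P)[:2]
print("jar",k(430,333,.087),"post",k(514,405,.097),"pend",k(426,379,.02))
bc=[k(333,373,.069),k(386,373,.069),k(386,429,.069),k(331,430,.069)]
print("block",bc,np.mean(bc,0))
print("padL",k(492,358,.009),"padF",k(422,302,.009),"padR",k(364,370,.009))
nk=[k(303,225,.006),k(556,224,.006)]; print("nook front",nk, np.linalg.norm(nk[0]-nk[1]))
t=[k(72,118,.02),k(215,400,.02),k(89,474,.02)]; print("tray",t,[np.linalg.norm(t[1]-t[i]) for i in (0,2)])
# scene/side
s=bot.snapshot('scene'); c=lambda u,v,z: onz(s,u/5+225-.4,v/5+220-.4,z)[:2]
print("scene jar",c(340,118,.087),"post foot",c(556,265,.017),"pend",c(453,352,.02),"block",np.mean([c(238,327,.069),c(402,355,.069)],0))
e=bot.snapshot('side'); c=lambda u,v,z: onz(e,u/6+250-.4,v/6+170-.4,z)[:2]
print("side jar",c(464,227,.087),"post foot",c(262,430,.017))
```

```text
jar [ 0.5335 -0.0403] post [0.5892 0.0089] pend [ 0.5975 -0.0474]
block [array([ 0.5602, -0.1126]), array([ 0.5658, -0.075 ]), array([ 0.6104, -0.0818]), array([ 0.6052, -0.1223])] [ 0.5854 -0.098 ]
padL [0.5917 0.0093] padF [ 0.5351 -0.0419] padR [ 0.5868 -0.0977]
nook front [array([ 0.4605, -0.1251]), array([0.4886, 0.0693])] 0.1964038081714389
tray [array([ 0.3601, -0.2699]), array([ 0.5907, -0.223 ]), array([ 0.6438, -0.3484])] [np.float64(0.23527191545388848), np.float64(0.13623410422044213)]
scene jar [ 0.5358 -0.0403] post foot [0.5932 0.0084] pend [ 0.5965 -0.0458] block [ 0.5888 -0.099 ]
side jar [ 0.5324 -0.0381] post foot [0.589  0.0121]
```

```bash
python3 -c "
from h import *
go(.5347,-.0405,.044,np.pi/2-.151)"
```

```text
units tx,ty,tz [0.0997 0.5021 0.0477] tcp [ 0.482  -0.0568  0.2951] zyaw 1.4242 tilt [-0.0003  0.0001 -1.    ]
spin 0.0007024167728975733
```

```bash
python3 -m inch '[[-1,0.05,0.08,0.024,0.0007],[-1,0.05,0.1,0.024,0],[-1,0,0.08,0,0],[-1,0,0.06,0,0],[-1,0,0,0,0]]' 40; python3 -c "
from h import *
go(.5347,-.0405,.044,np.pi/2-.151)
d=bot.snapshot('wrist')
crop(d['image'],'w3.png',0,0,640,480,1.25)"
```

```text
time_s: 6.42
tool_pos: [0.5336, -0.0401, 0.1336]
orientation: [[0.989, -0.004, 0.15], [-0.15, 0.001, 0.989], [-0.004, -1.0, 0.0]]
contact_force: [-0.7, 0.4, 0.8]
gripper_width: 1.004
units tx,ty,tz [ 0.003   0.1792 -0.0006] tcp [ 0.5336 -0.0401  0.1336] zyaw 1.4201 tilt [-0.0037  0.0009 -1.    ]
spin 4.6377948478042756e-05
```

View pics/w3.png

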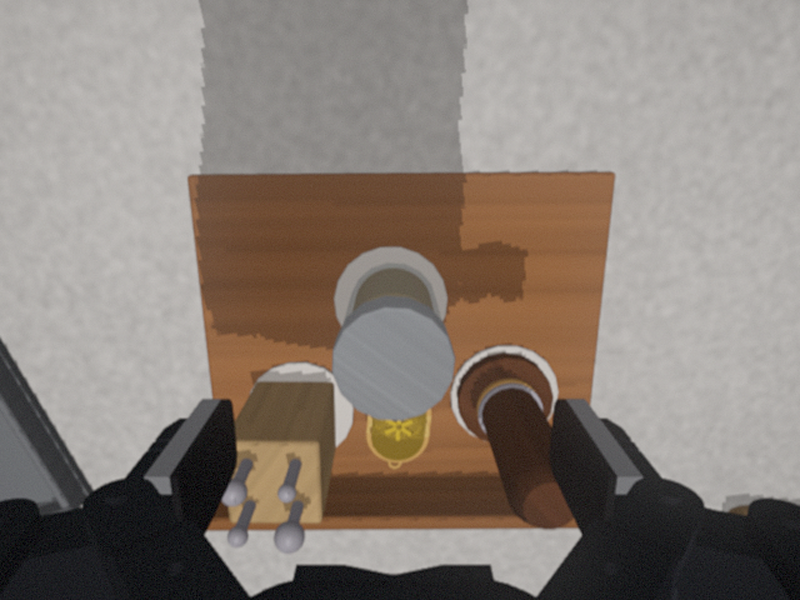

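The jar lid at (394,359) is centred between the fingers in columns. I'll re-measure from this close view before descending.

```bash
python3 - <<'E'
from h import *
P=pose(); d=bot.snapshot('wrist')
k=lambda u,v,z: onz(d,u/1.25-.1,v/1.25-.1,z,P)[:2]
print("jar",k(394,359,.087),"padF",k(391,302,.009),"post",k(545,500,.098),"foot",k(506,398,.015),"pend",k(398,430,.02))
bc=[k(235,435,.069),k(327,442,.069),k(323,522,.069),k(229,522,.069)];print("block",np.mean(bc,0),bc)
E
python3 -m inch '[[-1,0.002,0.05,0,0],[-1,0,0.05,0,0],[-1,0,0.04,0,0],[-1,0,0.039,0,0],[-1,0,0,0,0]]'
```

```text
jar [ 0.5344 -0.0404] padF [ 0.5363 -0.0421] post [0.5926 0.0062] foot [0.5939 0.0085] pend [ 0.6009 -0.0483]
block [ 0.5894 -0.0979] [array([ 0.5652, -0.1108]), array([ 0.5741, -0.0742]), array([ 0.6123, -0.0832]), array([ 0.6062, -0.1233])]
time_s: 7.15
tool_pos: [0.5358, -0.0405, 0.0462]
orientation: [[0.989, 0.0, 0.15], [-0.15, -0.0, 0.989], [0.0, -1.0, -0.0]]
contact_force: [-0.2, 0.1, 0.7]
gripper_width: 0.996
```

Close on the jar.

```bash
python3 -m inch '[[1,0,0,0,0],[1,0,0,0,0],[1,0,0,0,0],[1,0,0,0,0],[1,0,0,0,0]]' 40;  python3 -m inch '[[1,0,0,0,0],[1,0,0,0,0]]';python3 -c "
from h import *
go(.5347,-.0405,.17)"
```

```text
time_s: 7.78
tool_pos: [0.5361, -0.0405, 0.0467]
orientation: [[0.989, 0.002, 0.15], [-0.15, -0.0, 0.989], [0.002, -1.0, -0.0]]
contact_force: [-2.0, -0.3, 8.2]
gripper_width: 0.48
time_s: 8.02
tool_pos: [0.5361, -0.0405, 0.0468]
orientation: [[0.989, 0.002, 0.15], [-0.15, -0.0, 0.989], [0.002, -1.0, -0.0]]
contact_force: [-1.1, 1.3, 7.7]
gripper_width: 0.482
units tx,ty,tz [-0.0023 -0.2465 -0.0005] tcp [ 0.5361 -0.0405  0.0468] zyaw 1.4205 tilt [ 0.0016 -0.0003 -1.    ]
```

```bash
python3 -m inch '[[1,0,-0.03,0,0],[1,0,-0.06,0,0],[1,0,-0.08,0,0],[1,0,-0.08,0,0],[1,0,0,0,0]]';python3 -c "
from h import *
go(.432,-.326,.0427)
s=bot.sense();print(s['contact_force'],s['gripper_width'])
d=bot.snapshot('wrist')
crop(d['image'],'w4.png',0,0,640,480,1)"
```

```text
time_s: 8.65
tool_pos: [0.5368, -0.0407, 0.1736]
orientation: [[0.989, 0.005, 0.15], [-0.15, -0.001, 0.989], [0.005, -1.0, -0.0]]
contact_force: [0.6, 0.3, -2.5]
gripper_width: 0.485
units tx,ty,tz [-0.1231  0.2614 -0.5955] tcp [ 0.5368 -0.0407  0.1736] zyaw 1.4204 tilt [ 0.0048 -0.0011 -1.    ]
[ 0.5549  0.3448 -2.5343] 0.48489983040447027
```

View pics/w4.png

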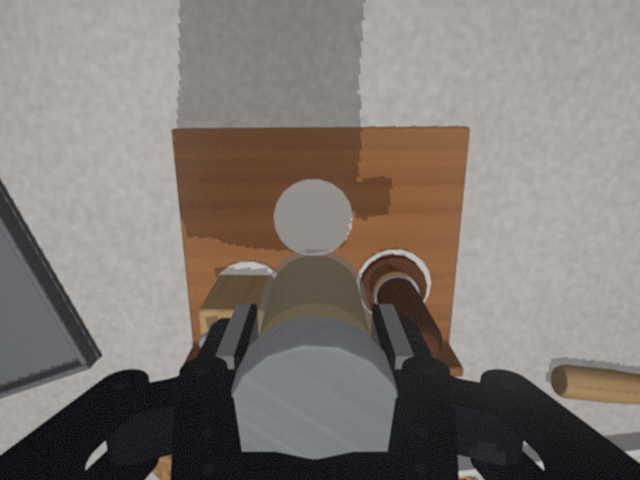

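The jar is held upright at (315,380) and the front pad is bare. Over to the tray.

```bash
python3 -m inch '[[1,-0.0154,0,-0.04,0],[1,-0.0154,0,-0.08,0],[1,-0.0154,0,-0.08,0],[1,-0.0154,0,-0.08,0],[1,-0.0154,0,-0.08,0]]';python3 -m inch '[[1,-0.0154,0,-0.08,0],[1,-0.0154,0,-0.08,0],[1,-0.0154,0,-0.06,0],[1,0,0,-0.016,0],[1,0,0,0,0]]';python3 -c "
from h import *
go(.432,-.326,.0427)
s=bot.sense();print(s['contact_force'],s['gripper_width'])
d=bot.snapshot('scene')
crop(d['image'],'s5.png',30,200,360,260,2)"
```

```text
time_s: 9.32
tool_pos: [0.4694, -0.2134, 0.1696]
orientation: [[0.989, -0.002, 0.15], [-0.15, 0.001, 0.989], [-0.002, -1.0, 0.001]]
contact_force: [0.8, -0.3, -2.2]
gripper_width: 0.484
time_s: 9.95
tool_pos: [0.4297, -0.3255, 0.17]
orientation: [[0.989, -0.001, 0.15], [-0.15, 0.001, 0.989], [-0.001, -1.0, 0.001]]
contact_force: [0.1, 0.5, -1.9]
gripper_width: 0.483
units tx,ty,tz [ 0.0049  0.2545 -0.0006] tcp [ 0.4297 -0.3255  0.17  ] zyaw 1.4198 tilt [-0.0009  0.0012 -1.    ]
[ 0.137   0.5179 -1.9421] 0.483212381599723
```

View pics/s5.png

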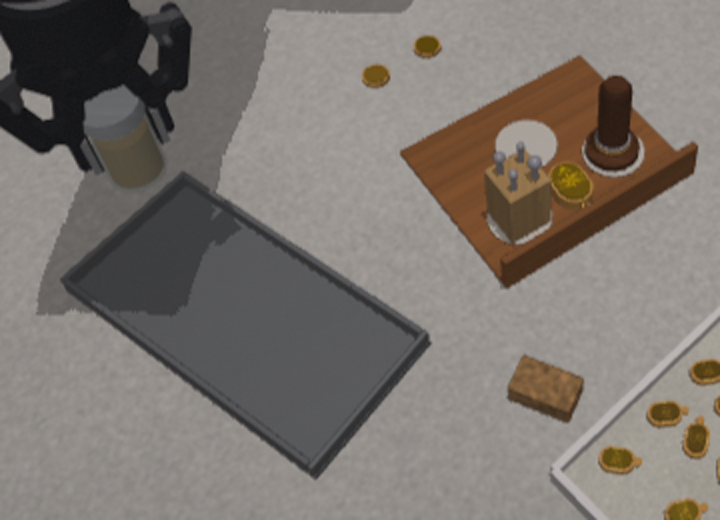

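```bash
python3 -m inch '[[1,0.005,0.06,0,0],[1,0,0.06,0,0],[1,0,0.06,0,0],[1,0,0.04,0,0],[1,0,0.01,0,0]]';python3 -m inch '[[1,0,0.01,0,0],[1,0,0.006,0,0],[1,0,0.003,0,0],[1,0,0.002,0,0],[1,0,0.001,0,0]]';python3 -c "
from h import *
go(.432,-.326,.0427)"
```

```text
time_s: 10.62
tool_pos: [0.4323, -0.3247, 0.0548]
orientation: [[0.989, -0.001, 0.149], [-0.149, 0.002, 0.989], [-0.002, -1.0, 0.001]]
contact_force: [-0.4, -0.4, -1.3]
gripper_width: 0.483
time_s: 11.25
tool_pos: [0.4325, -0.3263, 0.0449]
orientation: [[0.989, 0.0, 0.15], [-0.15, -0.0, 0.989], [0.0, -1.0, -0.0]]
contact_force: [0.2, -0.7, -2.4]
gripper_width: 0.481
units tx,ty,tz [-0.001   0.0044  0.0004] tcp [ 0.4325 -0.3263  0.0449] zyaw 1.4203 tilt [ 0.0002 -0.0002 -1.    ]
```

```bash
python3 -m inch '[[1,0,0.002,0,0],[1,0,0.001,0,0],[1,0,0,0,0]]';python3 -m inch '[[1,0,0.001,0,0],[1,0,0.001,0,0],[1,0,0,0,0]]'
```

```text
time_s: 11.62
tool_pos: [0.4324, -0.3261, 0.0432]
orientation: [[0.989, -0.0, 0.15], [-0.15, 0.0, 0.989], [-0.0, -1.0, 0.0]]
contact_force: [0.4, 0.3, -1.6]
gripper_width: 0.485
time_s: 12.0
tool_pos: [0.4324, -0.3262, 0.0428]
orientation: [[0.989, 0.0, 0.15], [-0.15, -0.0, 0.989], [0.0, -1.0, -0.0]]
contact_force: [-3.0, 1.4, 8.2]
gripper_width: 0.483
```

```bash
python3 -m inch '[[0,0,0,0,0],[-0.3,0,0,0,0],[-1,0,0,0,0],[-1,0,0,0,0],[-1,0,0,0,0]]';python3 -m inch '[[-1,0,-0.05,0,0],[-1,0,-0.08,0,0],[-1,0,-0.08,0,0],[-1,0,-0.05,0,0],[-1,0,0,0,0]]';python3 -c "
from h import *
go(.588,-.0983,.17)
d=bot.snapshot('wrist')
crop(d['image'],'w6.png',0,0,640,480,1)"
```

```text
time_s: 12.62
tool_pos: [0.4324, -0.3262, 0.0423]
orientation: [[0.989, 0.0, 0.15], [-0.15, -0.0, 0.989], [0.0, -1.0, -0.0]]
contact_force: [0.8, 0.3, 0.2]
gripper_width: 0.996
time_s: 13.25
tool_pos: [0.433, -0.3268, 0.1739]
orientation: [[0.989, 0.002, 0.15], [-0.15, -0.002, 0.989], [0.002, -1.0, -0.002]]
contact_force: [0.4, -0.0, 0.9]
gripper_width: 1.002
units tx,ty,tz [0.2379 0.0074 0.4982] tcp [ 0.433  -0.3268  0.1739] zyaw 1.4204 tilt [ 0.0022 -0.0022 -1.    ]
```

View pics/w6.png

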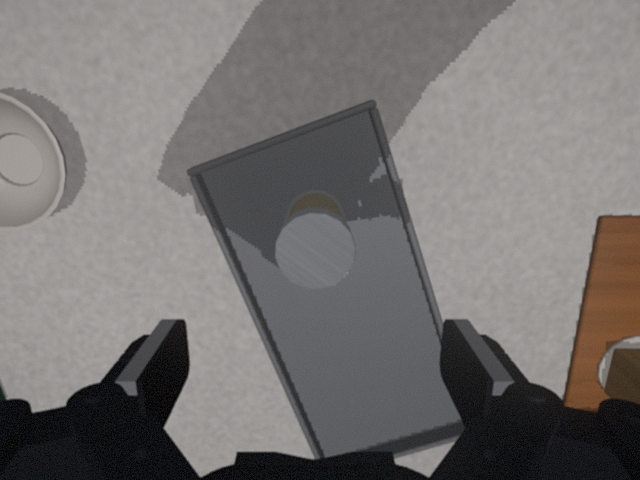

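The jar stands at (315,250), well inside the tray. Next the punch stand.

```bash
python3 -m inch '[[-1,0.034,0,0.071,0],[-1,0.034,0,0.071,0],[-1,0.034,0,0.071,0],[-1,0.034,0,0.071,0],[-1,0.034,0,0.071,0]]';python3 -m inch '[[-1,0.034,0,0.071,0],[-1,0.034,0,0.071,0],[-1,0,0,0,0],[-1,0,0,0,0]]';python3 -c "
from h import *
go(.588,-.0983,.050)
d=bot.snapshot('wrist')
crop(d['image'],'w7.png',0,0,640,480,1.25)"
```

```text
time_s: 13.92
tool_pos: [0.5432, -0.1621, 0.171]
orientation: [[0.989, -0.002, 0.15], [-0.15, 0.001, 0.989], [-0.002, -1.0, 0.0]]
contact_force: [0.5, -1.3, -0.3]
gripper_width: 0.995
time_s: 14.42
tool_pos: [0.5867, -0.0984, 0.1713]
orientation: [[0.989, -0.002, 0.15], [-0.15, 0.0, 0.989], [-0.002, -1.0, 0.0]]
contact_force: [0.1, -1.1, -0.2]
gripper_width: 1.002
units tx,ty,tz [0.0029 0.2426 0.0005] tcp [ 0.5867 -0.0984  0.1713] zyaw 1.4206 tilt [-0.0016  0.0003 -1.    ]
```

View pics/w7.png

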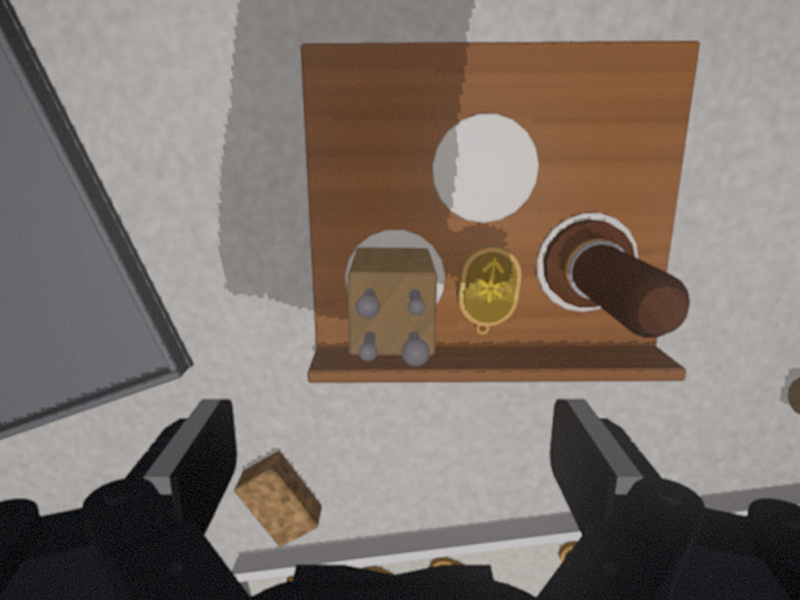

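Run:
```python
from h import *
P=pose(); d=bot.snapshot('wrist')
k=lambda u,v,z: onz(d,u/1.25-.1,v/1.25-.1,z,P)[:2]
bc=[k(347,271,.069),k(437,273,.069),k(436,353,.069),k(348,354,.069)];print("block",np.mean(bc,0),bc)
print("padF",k(486,167,.009),"padL",k(588,262,.009),"post",k(661,305,.098),"pend",k(490,288,.018), "pend ends",k(492,247,.015),k(483,329,.012))
```

```text
block [ 0.5871 -0.0998] [array([ 0.5646, -0.1164]), array([ 0.5714, -0.0773]), array([ 0.609 , -0.0826]), array([ 0.6034, -0.1229])]
padF [ 0.5336 -0.0418] padL [0.5928 0.0087] post [0.5903 0.0068] pend [ 0.5968 -0.0475] pend ends [ 0.5751 -0.0438] [ 0.622 -0.053]
```

```bash
python3 -m inch '[[-1,0.002,0.06,0,0],[-1,0,0.06,0,0],[-1,0,0.06,0,0],[-1,0,0.04,0,0],[-1,0,0.02,0,0]]'
```

```text
time_s: 15.15
tool_pos: [0.5875, -0.0991, 0.0514]
orientation: [[0.989, -0.001, 0.151], [-0.151, 0.0, 0.989], [-0.001, -1.0, 0.0]]
contact_force: [0.5, -0.3, 0.3]
gripper_width: 0.998
```

```bash
python3 -m inch '[[1,0,0,0,0],[1,0,0,0,0],[1,0,0,0,0],[1,0,0,0,0],[1,0,0,0,0]]' 40;  python3 -m inch '[[1,0,0,0,0],[1,0,0,0,0]]';python3 -c "
from h import *
go(.587,-.0992,.18)
d=bot.snapshot('wrist')
crop(d['image'],'w8.png',0,0,640,480,1)"
```

```text
time_s: 15.78
tool_pos: [0.5888, -0.0987, 0.0532]
orientation: [[0.989, 0.001, 0.15], [-0.15, -0.001, 0.989], [0.002, -1.0, -0.0]]
contact_force: [-1.1, -1.0, 6.6]
gripper_width: 0.468
time_s: 16.02
tool_pos: [0.5887, -0.0986, 0.0532]
orientation: [[0.989, 0.001, 0.15], [-0.15, -0.001, 0.989], [0.001, -1.0, -0.0]]
contact_force: [-1.7, -0.5, 6.4]
gripper_width: 0.464
units tx,ty,tz [-0.0029 -0.2536 -0.0018] tcp [ 0.5887 -0.0986  0.0532] zyaw 1.4204 tilt [ 0.0014 -0.0006 -1.    ]
```

View pics/w8.png

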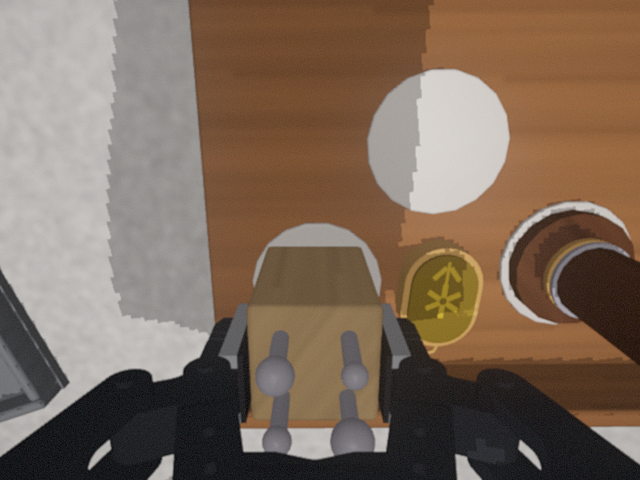

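The block is gripped at columns 248–380, with the pendant undisturbed at (443,297). Lift and carry it to the tray.

```bash
python3 -m inch '[[1,0,-0.03,0,0],[1,0,-0.06,0,0],[1,0,-0.07,0,0],[1,0,-0.06,0,0],[1,0,0,0,0]]';python3 -c "
from h import *
go(.580,-.298,.0492);print(bot.sense()['contact_force'],bot.sense()['gripper_width'])"
```

```text
time_s: 16.7
tool_pos: [0.5894, -0.0987, 0.1651]
orientation: [[0.989, 0.004, 0.15], [-0.15, -0.001, 0.989], [0.004, -1.0, -0.001]]
contact_force: [-0.4, -0.1, -2.3]
gripper_width: 0.463
units tx,ty,tz [ 0.0401  0.2322 -0.3968] tcp [ 0.5894 -0.0987  0.1651] zyaw 1.4205 tilt [ 0.0042 -0.0012 -1.    ]
[-0.4286 -0.1415 -2.315 ] 0.4628080566468926
```

```bash
python3 -m inch '[[1,0.008,0,-0.04,0],[1,0.008,0,-0.08,0],[1,0.008,0,-0.08,0],[1,0.008,0,-0.08,0],[1,0.008,0,-0.08,0]]';python3 -m inch '[[1,0,0,-0.037,0],[1,0,0,0,0],[1,0,0,0,0]]';python3 -c "
from h import *
go(.580,-.298,.0492)
d=bot.snapshot('scene')
crop(d['image'],'s9.png',30,200,360,260,2)"
```

```text
time_s: 17.32
tool_pos: [0.5801, -0.2816, 0.161]
orientation: [[0.989, -0.002, 0.15], [-0.15, 0.001, 0.989], [-0.002, -1.0, 0.001]]
contact_force: [0.5, -0.3, -1.1]
gripper_width: 0.458
time_s: 17.7
tool_pos: [0.5782, -0.2969, 0.162]
orientation: [[0.989, -0.001, 0.149], [-0.149, 0.001, 0.989], [-0.001, -1.0, 0.001]]
contact_force: [-0.4, -0.7, -1.8]
gripper_width: 0.462
units tx,ty,tz [ 0.0041  0.2255 -0.0017] tcp [ 0.5782 -0.2969  0.162 ] zyaw 1.4208 tilt [-0.0006  0.0007 -1.    ]
```

View pics/s9.png

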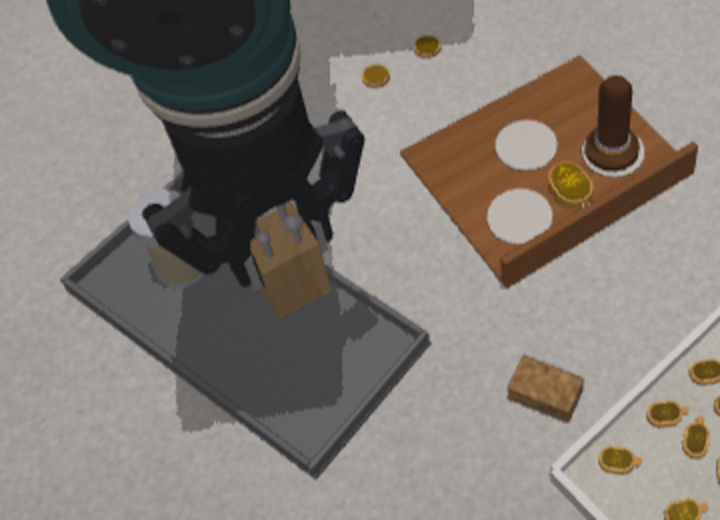

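```bash
python3 -m inch '[[1,0.004,0.06,0,0],[1,0,0.06,0,0],[1,0,0.06,0,0],[1,0,0.024,0,0],[1,0,0.01,0,0]]';python3 -m inch '[[1,0,0.003,0,0],[1,0,0.002,0,0],[1,0,0,0,0]]'
```

```text
time_s: 18.38
tool_pos: [0.5805, -0.2975, 0.0553]
orientation: [[0.989, -0.0, 0.149], [-0.149, 0.0, 0.989], [-0.0, -1.0, 0.0]]
contact_force: [0.9, -0.5, -1.6]
gripper_width: 0.463
time_s: 18.75
tool_pos: [0.5805, -0.2982, 0.0533]
orientation: [[0.989, 0.001, 0.15], [-0.15, -0.0, 0.989], [0.001, -1.0, -0.0]]
contact_force: [0.2, 0.6, -1.8]
gripper_width: 0.463
```

```bash
python3 -m inch '[[1,0,0.003,0,0],[1,0,0.002,0,0],[1,0,0.001,0,0],[1,0,0,0,0]]';python3 -m inch '[[1,0,0.001,0,0],[1,0,0.001,0,0],[1,0,0,0,0]]'
```

```text
time_s: 19.25
tool_pos: [0.5803, -0.298, 0.0497]
orientation: [[0.989, -0.0, 0.15], [-0.15, 0.0, 0.989], [-0.0, -1.0, 0.0]]
contact_force: [0.3, 0.5, -1.3]
gripper_width: 0.46
time_s: 19.62
tool_pos: [0.5804, -0.298, 0.0493]
orientation: [[0.989, 0.0, 0.15], [-0.15, -0.0, 0.989], [0.0, -1.0, -0.0]]
contact_force: [-1.7, 0.7, 4.9]
gripper_width: 0.459
```

```bash
python3 -m inch '[[0,0,0,0,0],[-0.3,0,0,0,0],[-1,0,0,0,0],[-1,0,0,0,0],[-1,0,0,0,0]]';python3 -m inch '[[-1,0,-0.05,0,0],[-1,0,-0.08,0,0],[-1,0,-0.08,0,0],[-1,0,-0.05,0,0],[-1,0,0,0,0]]';python3 -c "
from h import *
go(.592,.0083,.18)
d=bot.snapshot('wrist')
crop(d['image'],'w10.png',0,0,640,480,1)"
```

```text
time_s: 20.25
tool_pos: [0.5803, -0.298, 0.0488]
orientation: [[0.989, -0.0, 0.15], [-0.15, 0.0, 0.989], [-0.0, -1.0, 0.0]]
contact_force: [-0.3, 0.6, 0.2]
gripper_width: 0.997
time_s: 20.88
tool_pos: [0.581, -0.2985, 0.1806]
orientation: [[0.989, 0.003, 0.15], [-0.15, -0.002, 0.989], [0.003, -1.0, -0.001]]
contact_force: [0.2, -0.1, 0.2]
gripper_width: 0.999
units tx,ty,tz [-0.0702  0.0002  0.61  ] tcp [ 0.581  -0.2985  0.1806] zyaw 1.4204 tilt [ 0.0028 -0.0018 -1.    ]
```

View pics/w10.png

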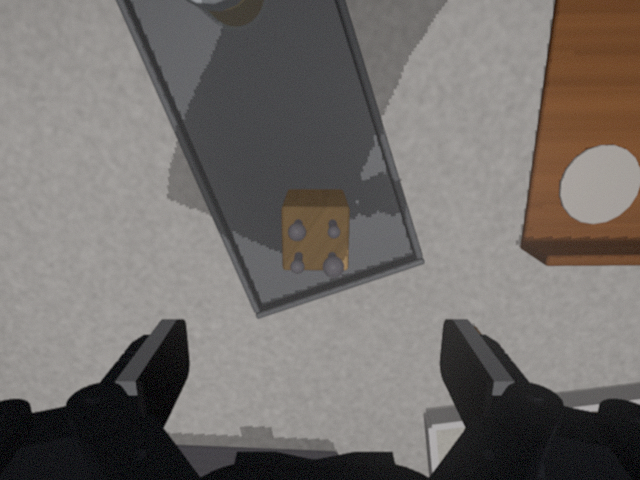

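The punch stand stands in the tray at (316,235). Now to the ring post.

```bash
python3 -m inch '[[-1,-0.0088,0,0.076,0],[-1,-0.0088,0,0.076,0],[-1,-0.0088,0,0.076,0],[-1,-0.0088,0,0.076,0],[-1,-0.0088,0,0.076,0]]';python3 -m inch '[[-1,-0.0088,0,0.076,0],[-1,-0.0088,0,0.076,0],[-1,-0.0088,0,0.076,0],[-1,0,0,0,0],[-1,0,0,0,0]]';python3 -c "
from h import *
go(.592,.0083,.059)
d=bot.snapshot('wrist')
crop(d['image'],'w11.png',0,0,640,480,1.25)"
```

```text
time_s: 21.55
tool_pos: [0.5864, -0.1055, 0.1775]
orientation: [[0.989, -0.002, 0.15], [-0.15, 0.001, 0.989], [-0.002, -1.0, 0.0]]
contact_force: [0.8, 0.4, 0.3]
gripper_width: 0.999
time_s: 22.18
tool_pos: [0.5907, 0.0076, 0.1779]
orientation: [[0.989, -0.001, 0.15], [-0.15, -0.0, 0.989], [-0.001, -1.0, -0.0]]
contact_force: [0.2, 0.1, -0.3]
gripper_width: 1.001
units tx,ty,tz [0.0027 0.2379 0.0018] tcp [0.5907 0.0076 0.1779] zyaw 1.4206 tilt [-0.0013 -0.     -1.    ]
```

View pics/w11.png

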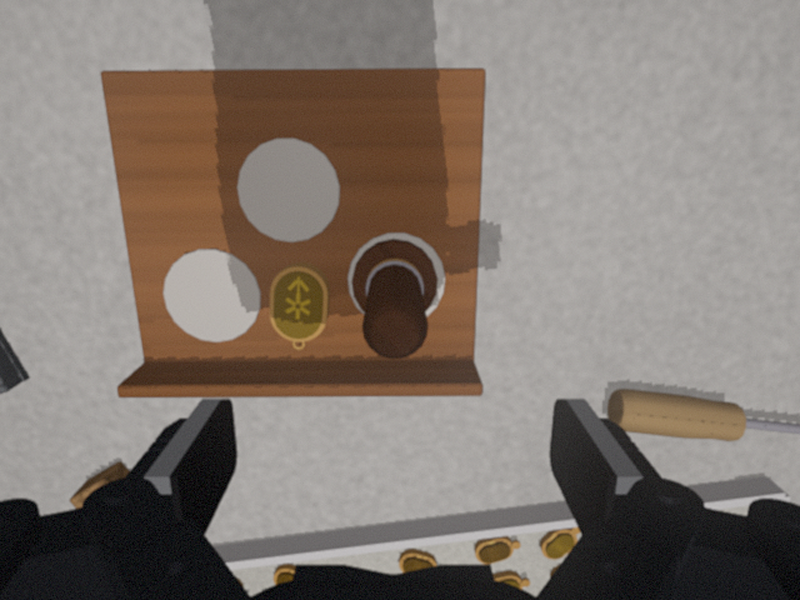

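The post stem is at column 395, centred between the fingers, with the pendant at (298,303). Descend.

```bash
python3 -m inch '[[-1,0.002,0.06,0.002,0],[-1,0,0.06,0,0],[-1,0,0.06,0,0],[-1,0,0.04,0,0],[-1,0,0.018,0,0]]';python3 -m inch '[[1,0,0,0,0],[1,0,0,0,0],[1,0,0,0,0],[1,0,0,0,0],[1,0,0,0,0]]' 40;  python3 -m inch '[[1,0,0,0,0],[1,0,0,0,0],[1,0,0,0,0]]';python3 -c "
from h import *
go(.592,.0083,.17)
d=bot.snapshot('wrist')
crop(d['image'],'w12.png',0,0,640,480,1)"
```

```text
time_s: 22.85
tool_pos: [0.5916, 0.0078, 0.0586]
orientation: [[0.989, -0.002, 0.151], [-0.151, 0.0, 0.989], [-0.002, -1.0, -0.0]]
contact_force: [-0.2, -0.5, 0.5]
gripper_width: 0.998
time_s: 23.48
tool_pos: [0.5926, 0.0086, 0.0605]
orientation: [[0.989, 0.001, 0.15], [-0.15, -0.0, 0.989], [0.001, -1.0, -0.0]]
contact_force: [-1.6, -0.9, 6.6]
gripper_width: 0.316
time_s: 23.85
tool_pos: [0.5926, 0.0086, 0.0605]
orientation: [[0.989, 0.001, 0.15], [-0.15, -0.0, 0.989], [0.001, -1.0, -0.0]]
contact_force: [-1.6, -0.2, 6.5]
gripper_width: 0.315
units tx,ty,tz [-0.0008 -0.219  -0.0008] tcp [0.5926 0.0086 0.0605] zyaw 1.4204 tilt [ 0.0012 -0.0003 -1.    ]
```

View pics/w12.png

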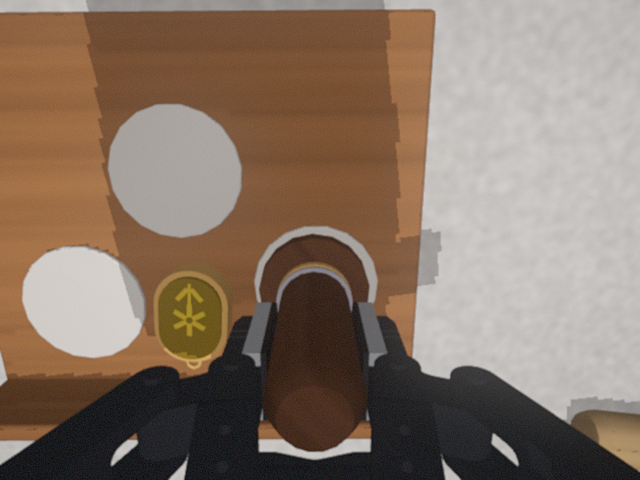

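The post is gripped by its stem at (315,360) and the pendant is still at (190,317). Lift and carry.

```bash
python3 -m inch '[[1,0,-0.03,0,0],[1,0,-0.06,0,0],[1,0,-0.07,0,0],[1,0,-0.06,0,0],[1,0,-0.02,0,0]]';python3 -m inch '[[1,0,0,-0.03,0],[1,0,0,-0.06,0],[1,0,0,-0.076,0],[1,0,0,-0.076,0],[1,0,0,-0.076,0]]';python3 -m inch '[[1,0,0,-0.076,0],[1,0,0,-0.076,0],[1,0,0,-0.06,0],[1,0,0,0,0],[1,0,0,0,0]]';python3 -c "
from h import *
go(.506,-.312,.0565)
print(bot.sense()['gripper_width'])"
```

```text
time_s: 24.52
tool_pos: [0.5928, 0.0087, 0.182]
orientation: [[0.989, 0.003, 0.15], [-0.15, -0.0, 0.989], [0.003, -1.0, 0.0]]
contact_force: [0.3, -0.4, -1.1]
gripper_width: 0.312
time_s: 25.15
tool_pos: [0.5672, -0.1503, 0.1784]
orientation: [[0.989, -0.002, 0.15], [-0.15, 0.001, 0.989], [-0.002, -1.0, 0.0]]
contact_force: [0.3, 0.7, -1.1]
gripper_width: 0.315
time_s: 25.78
tool_pos: [0.5519, -0.2532, 0.1789]
orientation: [[0.989, -0.001, 0.15], [-0.15, 0.001, 0.989], [-0.001, -1.0, 0.001]]
contact_force: [0.0, -0.1, -2.0]
gripper_width: 0.312
units tx,ty,tz [-0.0727  0.2447 -0.1303] tcp [ 0.5519 -0.2532  0.1789] zyaw 1.4199 tilt [-0.0013  0.001  -1.    ]
0.3120348796505194
```

```bash
python3 -m inch '[[1,-0.036,0,-0.05,0],[1,-0.036,0,-0.05,0],[1,0,0,-0.03,0],[1,0,0,0,0],[1,0,0,0,0]]';python3 -c "
from h import *
go(.506,-.312,.0565)
d=bot.snapshot('scene')
crop(d['image'],'s13.png',30,200,360,260,2)"
```

```text
time_s: 26.4
tool_pos: [0.5077, -0.3114, 0.1796]
orientation: [[0.989, -0.0, 0.149], [-0.149, 0.0, 0.989], [-0.0, -1.0, 0.0]]
contact_force: [0.8, 0.4, -0.9]
gripper_width: 0.314
units tx,ty,tz [-0.0032  0.2462 -0.0017] tcp [ 0.5077 -0.3114  0.1796] zyaw 1.4212 tilt [-0.0001  0.0004 -1.    ]
```

View pics/s13.png

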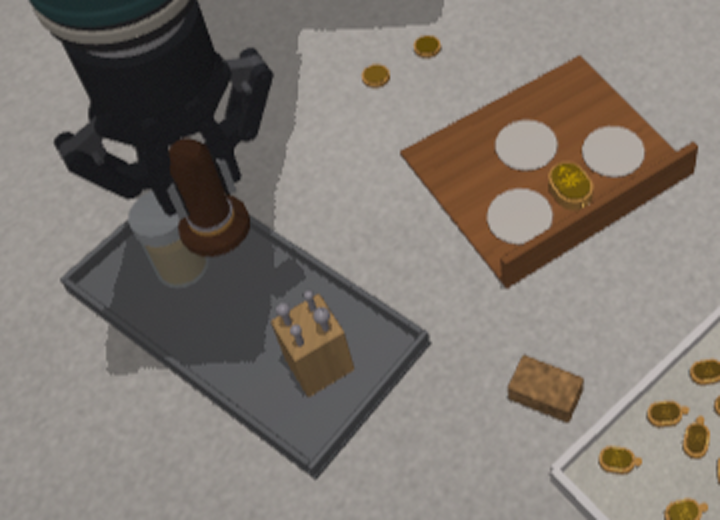

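```bash
python3 -m inch '[[1,-0.002,0.06,0,0],[1,0,0.06,0,0],[1,0,0.06,0,0],[1,0,0.04,0,0],[1,0,0.008,0,0]]';python3 -m inch '[[1,0,0.007,0,0],[1,0,0.004,0,0],[1,0,0.002,0,0],[1,0,0.001,0,0],[1,0,0,0,0]]'
```

```text
time_s: 27.08
tool_pos: [0.506, -0.311, 0.0647]
orientation: [[0.989, -0.001, 0.149], [-0.149, 0.001, 0.989], [-0.002, -1.0, 0.001]]
contact_force: [-0.5, -0.7, -1.4]
gripper_width: 0.314
time_s: 27.7
tool_pos: [0.5062, -0.3121, 0.0589]
orientation: [[0.989, 0.0, 0.15], [-0.15, -0.0, 0.989], [0.0, -1.0, -0.0]]
contact_force: [0.2, -0.8, -1.1]
gripper_width: 0.312
```

```bash
python3 -m inch '[[1,0,0.003,0,0],[1,0,0.001,0,0],[1,0,0,0,0]]';python3 -m inch '[[1,0,0.001,0,0],[1,0,0.001,0,0],[1,0,0,0,0]]'
```

```text
time_s: 28.08
tool_pos: [0.5061, -0.312, 0.0567]
orientation: [[0.989, -0.0, 0.15], [-0.15, 0.0, 0.989], [-0.0, -1.0, 0.0]]
contact_force: [0.0, 0.0, -1.9]
gripper_width: 0.315
time_s: 28.45
tool_pos: [0.5062, -0.3122, 0.0565]
orientation: [[0.989, 0.001, 0.15], [-0.15, -0.001, 0.989], [0.001, -1.0, -0.0]]
contact_force: [-3.6, 1.3, 8.6]
gripper_width: 0.315
```

```bash
python3 -m inch '[[0,0,0,0,0],[-0.3,0,0,0,0],[-1,0,0,0,0],[-1,0,0,0,0],[-1,0,0,0,0]]';python3 -m inch '[[-1,0,-0.05,0,0],[-1,0,-0.08,0,0],[-1,0,-0.08,0,0],[-1,0,-0.05,0,0],[-1,0,0,0,0]]';python3 -c "
from h import *
go(.597,-.0472,.12)
d=bot.snapshot('wrist')
crop(d['image'],'w14.png',0,0,640,480,1)"
```

```text
time_s: 29.08
tool_pos: [0.5062, -0.312, 0.0557]
orientation: [[0.989, -0.0, 0.15], [-0.15, 0.0, 0.989], [-0.0, -1.0, 0.0]]
contact_force: [0.4, -0.4, 0.0]
gripper_width: 1.001
time_s: 29.7
tool_pos: [0.5068, -0.3126, 0.1875]
orientation: [[0.989, 0.002, 0.15], [-0.15, -0.002, 0.989], [0.003, -1.0, -0.002]]
contact_force: [-0.1, -0.1, -0.4]
gripper_width: 1.001
units tx,ty,tz [0.0984 0.1343 0.552 ] tcp [ 0.5068 -0.3126  0.1875] zyaw 1.4204 tilt [ 0.0024 -0.002  -1.    ]
```

View pics/w14.png

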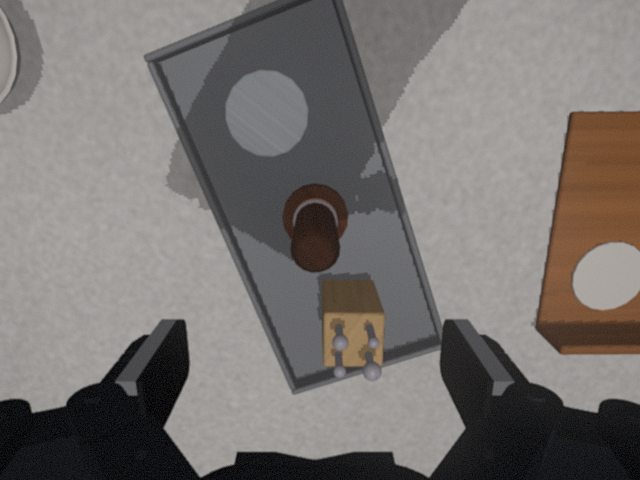

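The post at (316,225), the jar at (266,113) and the block at (353,335) all stand in the tray. Now the pendant.

```bash
python3 -m inch '[[-1,0.014,0,0.079,0],[-1,0.014,0,0.079,0],[-1,0.014,0,0.079,0],[-1,0.014,0,0.079,0],[-1,0.014,0,0.079,0]]';python3 -m inch '[[-0.1,0.014,0.04,0.079,0],[-0.1,0.014,0.04,0.079,0],[-0.1,0,0.04,0,0],[-0.1,0,0,0,0],[-0.1,0,0,0,0]]';python3 -c "
from h import *
go(.597,-.0472,.12)
print(bot.sense()['gripper_width'])
d=bot.snapshot('wrist')
crop(d['image'],'w15.png',0,0,640,480,1.25)"
```

```text
time_s: 30.38
tool_pos: [0.5701, -0.1206, 0.1844]
orientation: [[0.989, -0.002, 0.15], [-0.15, 0.001, 0.989], [-0.002, -1.0, 0.0]]
contact_force: [0.0, -0.4, -0.3]
gripper_width: 0.998
time_s: 31.0
tool_pos: [0.5959, -0.0464, 0.1259]
orientation: [[0.989, -0.0, 0.15], [-0.15, 0.0, 0.989], [-0.0, -1.0, -0.0]]
contact_force: [0.8, -0.3, 0.0]
gripper_width: 0.551
units tx,ty,tz [ 0.0023  0.0119 -0.0013] tcp [ 0.5959 -0.0464  0.1259] zyaw 1.4198 tilt [-0.0002  0.     -1.    ]
0.5506836242956004
```

View pics/w15.png

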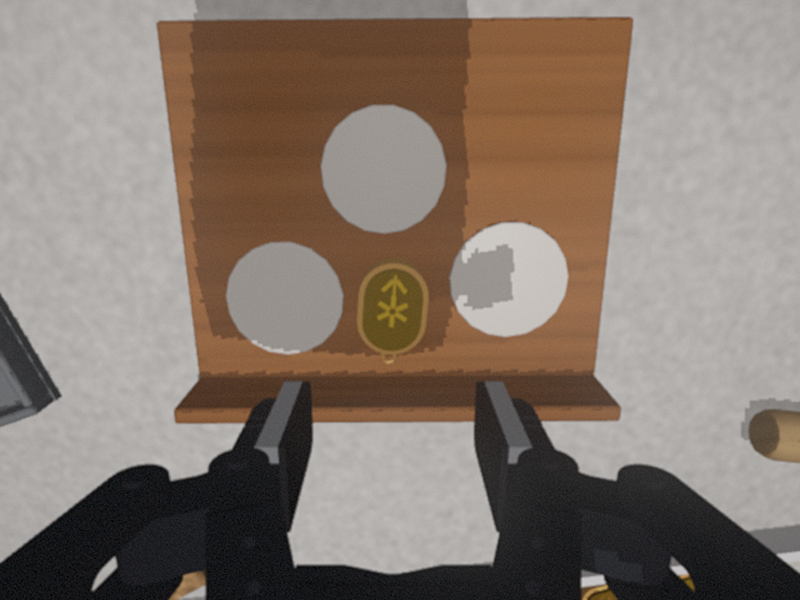

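Run:
```python
from h import *
P=pose(); d=bot.snapshot('wrist')
k=lambda u,v,z: onz(d,u/1.25-.1,v/1.25-.1,z,P)
a,b=k(394,263,.017),k(388.5,358,.012); print(a,b,np.linalg.norm(a-b))
c=k(393,308,.019); print("pend",c, "offset tool units",P[1].T@(c-P[0])/.5)
v=P[1].T@(b-a); print("angle",np.arctan2(-v[2],v[0]))
l,r=k(358,308,.016),k(428,308,.016);print("width",np.linalg.norm(l-r), (l+r)/2)
for x in [(303,382),(484,382)]:
    print("tip?",[ (P[1].T@(onz(d,x[0]/1.25,x[1]/1.25,P[0][2]-t,P)-P[0])).round(4) for t in (.014,.009)])
```

```text
[ 0.5752 -0.0434  0.017 ] [ 0.6227 -0.0533  0.012 ] 0.04869625170297543
pend [ 0.5956 -0.0469  0.019 ] offset tool units [-0.001   0.2146 -0.001 ]
angle 0.054895615758002364
width 0.032583305944499395 [ 0.5965 -0.0471  0.016 ]
tip? [array([-0.007 ,  0.014 , -0.0266]), array([-0.0093,  0.009 , -0.0256])]
tip? [array([-0.007,  0.014,  0.026]), array([-0.0093,  0.009 ,  0.0251])]
```

```bash
python3 -m inch '[[-0.1,0.0,0.06,-0.001,0.0087],[-0.1,0,0.06,0,0],[-0.1,0,0.04,0,0],[-0.1,0,0.03,0,0],[-0.1,0,0,0,0]]' 25;python3 -c "
from h import *
go(.5963,-.0470,.0215)
d=bot.snapshot('wrist')
crop(d['image'],'w16.png',0,0,640,480,1.25)"
```

```text
time_s: 31.72
tool_pos: [0.5957, -0.0467, 0.0304]
orientation: [[0.979, -0.001, 0.204], [-0.204, 0.0, 0.979], [-0.001, -1.0, -0.0]]
contact_force: [-0.2, 0.1, -0.0]
gripper_width: 0.547
units tx,ty,tz [ 0.0014  0.0178 -0.0004] tcp [ 0.5957 -0.0467  0.0304] zyaw 1.3654 tilt [-0.0009  0.0002 -1.    ]
```

View pics/w16.png

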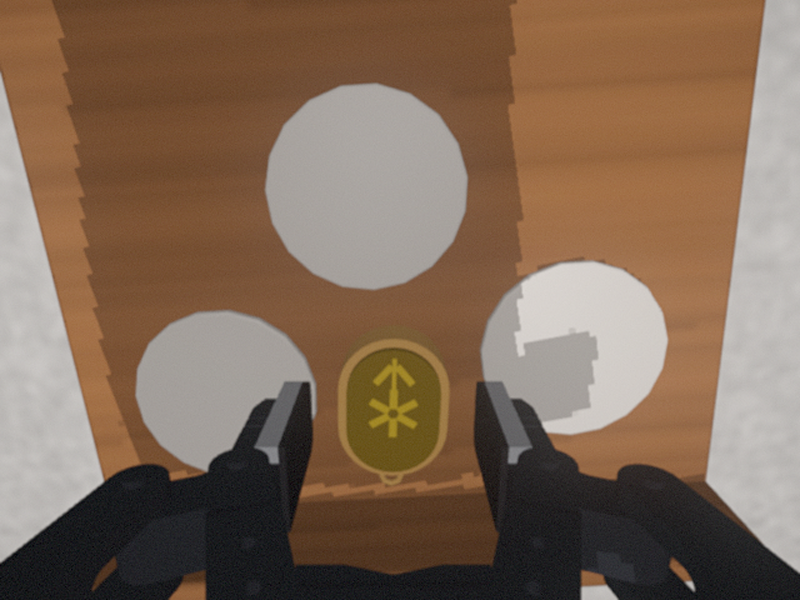

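The pendant at (393,408) is aligned and centred between the fingers. I'll go down the last 9 mm and close.

```bash
python3 -m inch '[[-0.1,0.001,0.01,0,0],[-0.1,0,0.007,0,0],[-0.1,0,0,0,0]]'; python3 -m inch '[[0.1,0,0,0,0],[0.2,0,0,0,0],[1,0,0,0,0],[1,0,0,0,0],[1,0,0,0,0]]'; python3 -c "
from h import *
d=bot.snapshot('wrist')
crop(d['image'],'w17.png',0,0,640,480,1.25)
d=bot.snapshot('scene')
crop(d['image'],'s17.png',225,220,160,120,5)"
```

```text
time_s: 32.15
tool_pos: [0.5964, -0.0466, 0.0222]
orientation: [[0.979, -0.0, 0.204], [-0.204, 0.0, 0.979], [-0.0, -1.0, 0.0]]
contact_force: [0.1, -0.3, 0.4]
gripper_width: 0.548
time_s: 32.78
tool_pos: [0.5966, -0.0466, 0.0226]
orientation: [[0.979, 0.0, 0.204], [-0.204, -0.0, 0.979], [0.0, -1.0, 0.0]]
contact_force: [-1.3, 0.2, 6.4]
gripper_width: 0.365
```

View pics/w17.png

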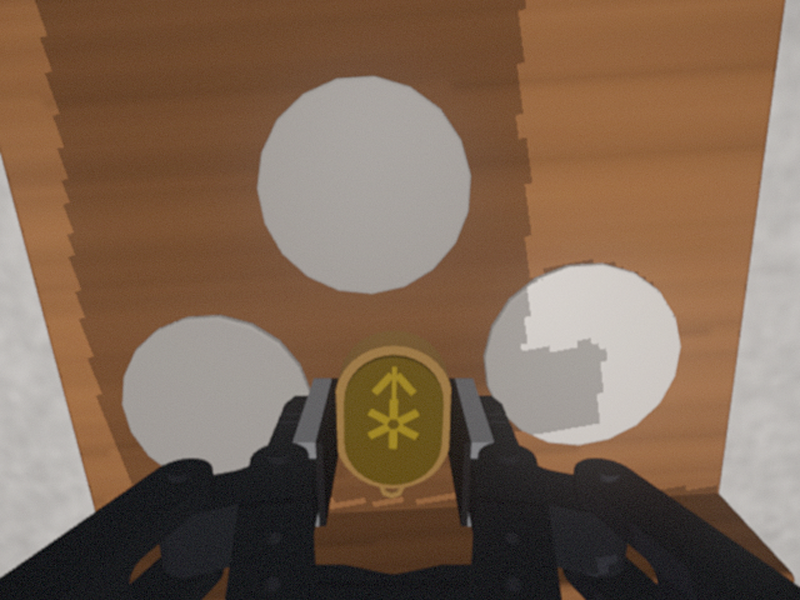

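```bash
python3 -m inch '[[1,0,-0.02,0,0],[1,0,-0.04,0,0],[1,0,-0.06,0,0],[1,0,-0.08,0,0],[1,0,-0.08,0,0]]';  python3 -c "
from h import *
go(.485,.339,.0566)
print(bot.sense()['gripper_width'])
d=bot.snapshot('wrist')
crop(d['image'],'w18.png',0,0,640,480,1)"
```

```text
time_s: 33.5
tool_pos: [0.5962, -0.0466, 0.164]
orientation: [[0.979, 0.0, 0.204], [-0.204, -0.0, 0.979], [0.0, -1.0, -0.0]]
contact_force: [0.6, -0.9, -0.8]
gripper_width: 0.365
units tx,ty,tz [-0.3749  0.2148  0.7097] tcp [ 0.5962 -0.0466  0.164 ] zyaw 1.3657 tilt [ 0.0001 -0.     -1.    ]
0.3654741543397989
```

View pics/w18.png

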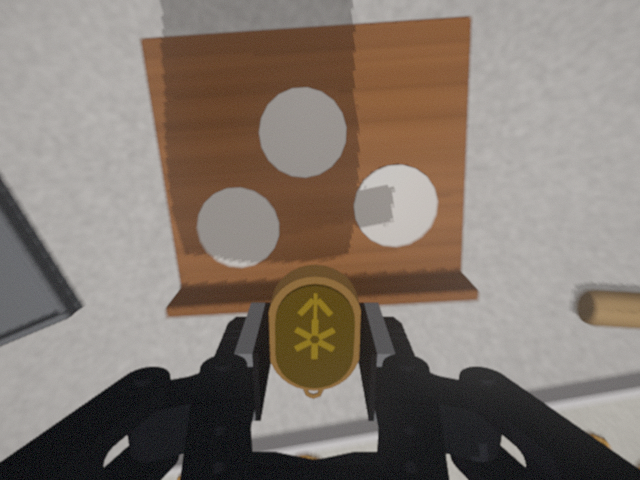

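The pendant is held flat at (315,335). Move over the scale.

```bash
python3 -m inch '[[1,-0.02,0,0.04,0],[1,-0.0375,0,0.07,0],[1,-0.0375,0,0.07,0],[1,-0.0375,0,0.07,0],[1,-0.0375,0,0.07,0]]';python3 -m inch '[[1,-0.0375,0,0.07,0],[1,-0.0375,0,0.07,0],[1,-0.0375,0,0.07,0],[1,-0.0375,0,0.07,0],[1,-0.0375,0,0.07,0]]';python3 -m inch '[[1,-0.0175,0,0.04,0],[1,0,0,0,0],[1,0,0,0,0]]';  python3 -c "
from h import *
go(.485,.339,.0566)
print(bot.sense()['gripper_width'],bot.sense()['q'])
d=bot.snapshot('wrist')
crop(d['image'],'w19.png',0,0,640,480,1.25)"
```

```text
time_s: 34.17
tool_pos: [0.5443, 0.1293, 0.1616]
orientation: [[0.979, -0.001, 0.203], [-0.203, 0.0, 0.979], [-0.001, -1.0, -0.0]]
contact_force: [0.1, -0.4, -0.1]
gripper_width: 0.365
time_s: 34.8
tool_pos: [0.488, 0.3194, 0.1616]
orientation: [[0.979, -0.001, 0.203], [-0.203, -0.0, 0.979], [-0.001, -1.0, -0.001]]
contact_force: [0.5, -0.8, -0.5]
gripper_width: 0.366
time_s: 35.17
tool_pos: [0.4852, 0.3385, 0.162]
orientation: [[0.979, -0.0, 0.204], [-0.204, -0.001, 0.979], [-0.0, -1.0, -0.001]]
contact_force: [0.4, 0.5, -0.9]
gripper_width: 0.364
units tx,ty,tz [-0.0005  0.2109  0.0011] tcp [0.4852 0.3385 0.162 ] zyaw 1.3654 tilt [-0.0004 -0.0005 -1.    ]
0.36424032063344286 [ 0.4715  0.4118 -0.0509  1.1087 -0.0003  0.677 ]
```

View pics/w19.png

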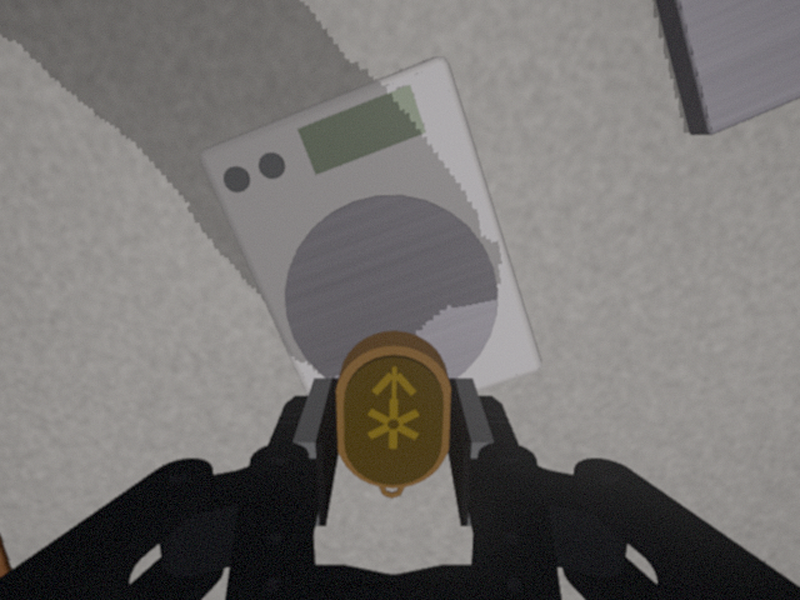

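The pan's edges are at columns 285 and 498 with its top at row 195. I'll compute the pan centre relative to the pendant.

Run:
```python
from h import *
P=pose(); d=bot.snapshot('wrist')
k=lambda u,v: onz(d,u/1.25-.1,v/1.25-.1,.04,P)[:2]
pts=np.array([k(391,195),k(285,296),k(498,293),k(310,232),k(472,232),k(303,350),k(488,345)])
A=np.c_[2*pts,np.ones(len(pts))]; s=np.linalg.lstsq(A,(pts**2).sum(1),rcond=None)[0]
print("pan",s[:2],"r",np.sqrt(s[2]+s[0]**2+s[1]**2))
# pendant top center in hand: underside = tcp z -.0166 -> top mid ~ tcp-.003
print("pend",onz(d,393/1.25-.1,421/1.25-.1,P[0][2]-.0046,P), P[0])
go(s[0],s[1],.0566)
```

```text
pan [0.4868 0.337 ] r 0.051715386716345825
pend [0.4857 0.3378 0.1575] [0.4853 0.3383 0.1621]
units tx,ty,tz [ 0.0031  0.2113 -0.0016] tcp [0.4854 0.3382 0.1622] zyaw 1.3646 tilt [-0.0002 -0.0003 -1.    ]
```

```bash
python3 -m inch '[[1,0.003,0.06,-0.002,0],[1,0,0.06,0,0],[1,0,0.05,0,0],[1,0,0.02,0,0],[1,0,0.01,0,0]]';python3 -m inch '[[1,0,0.003,0,0],[1,0,0.002,0,0],[1,0,0.001,0,0],[1,0,0,0,0]]'
```

```text
time_s: 35.9
tool_pos: [0.4867, 0.3375, 0.0624]
orientation: [[0.979, 0.0, 0.204], [-0.204, -0.0, 0.979], [0.0, -1.0, 0.0]]
contact_force: [-0.2, -0.9, 0.6]
gripper_width: 0.366
time_s: 36.4
tool_pos: [0.4865, 0.3379, 0.0595]
orientation: [[0.979, 0.0, 0.204], [-0.204, 0.0, 0.979], [0.0, -1.0, 0.0]]
contact_force: [0.0, -0.3, -0.2]
gripper_width: 0.365
```

```bash
python3 -m inch '[[1,0,0.003,0,0],[1,0,0.001,0,0],[1,0,0,0,0]]';python3 -m inch '[[1,0,0.001,0,0],[1,0,0.001,0,0],[1,0,0,0,0]]'
```

```text
time_s: 36.78
tool_pos: [0.4864, 0.3378, 0.0572]
orientation: [[0.979, -0.0, 0.204], [-0.204, -0.0, 0.979], [-0.0, -1.0, -0.0]]
contact_force: [-1.2, 0.3, 0.3]
gripper_width: 0.365
time_s: 37.15
tool_pos: [0.4865, 0.3379, 0.0566]
orientation: [[0.979, 0.0, 0.204], [-0.204, 0.0, 0.979], [0.0, -1.0, 0.0]]
contact_force: [-1.6, -1.0, 5.1]
gripper_width: 0.367
```

Contact came at the predicted height. Release.

```bash
python3 -m inch '[[0.15,0,0,0,0],[0,0,0,0,0],[-0.3,0,0,0,0],[-1,0,0,0,0],[-1,0,0,0,0]]';python3 -m inch '[[-1,0,-0.04,0,0],[-1,0,-0.08,0,0],[-1,0,-0.08,0,0],[-1,0,-0.06,0,0],[-1,0,0,0,0]]';python3 -c "
from h import *
go(.4324,-.3262,.19,np.pi/2-.151)
print(bot.sense()['q'])
d=bot.snapshot('wrist')
crop(d['image'],'w20.png',0,0,640,480,1.25)"
```

```text
time_s: 37.78
tool_pos: [0.4864, 0.3378, 0.0562]
orientation: [[0.979, -0.0, 0.204], [-0.204, -0.0, 0.979], [-0.0, -1.0, -0.0]]
contact_force: [-0.5, -0.3, 0.5]
gripper_width: 0.997
time_s: 38.4
tool_pos: [0.4873, 0.3383, 0.1884]
orientation: [[0.979, 0.003, 0.204], [-0.204, 0.002, 0.979], [0.003, -1.0, 0.002]]
contact_force: [-0.6, -0.1, -0.9]
gripper_width: 0.999
units tx,ty,tz [ 0.1631 -0.0058 -1.3235] tcp [0.4873 0.3383 0.1884] zyaw 1.3657 tilt [ 0.0034  0.0017 -1.    ]
spin -0.008605657587363874
[0.4695 0.3984 0.001  1.1696 0.     0.6746]
```

View pics/w20.png

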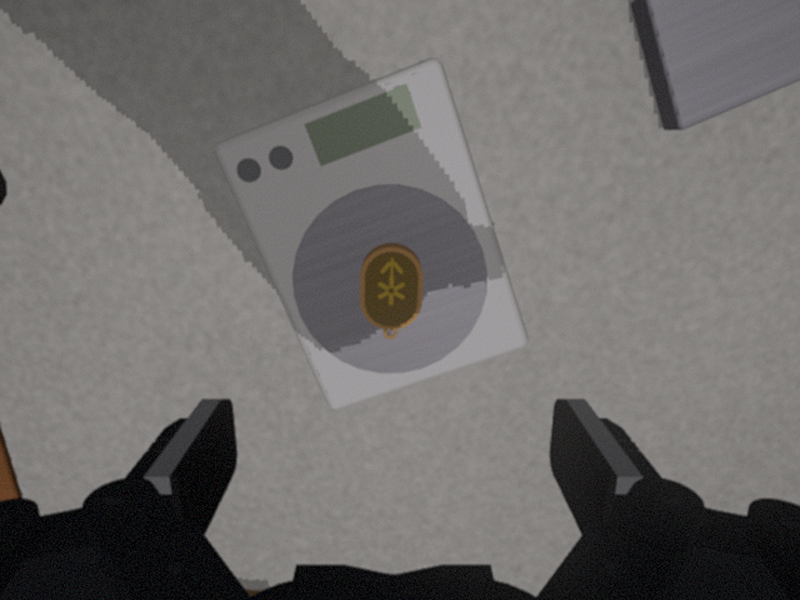

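The pendant at (391,288) lies face up near the pan's centre (390,278). Now return the objects, post first.

```bash
python3 -m inch '[[-1,0,0,0,-0.0086]]'; python3 -c "
from h import *
go(.5062,-.312,.19,np.pi/2-.151)"
```

```text
time_s: 38.58
tool_pos: [0.4861, 0.3377, 0.1853]
orientation: [[0.989, -0.001, 0.15], [-0.15, -0.001, 0.989], [-0.001, -1.0, -0.001]]
contact_force: [0.5, 0.8, -0.5]
gripper_width: 0.997
units tx,ty,tz [ 0.2341 -0.0087 -1.2787] tcp [0.4861 0.3377 0.1853] zyaw 1.4207 tilt [-0.0012 -0.0006 -1.    ]
spin 0.00014585960786010231
```

```bash
python3 -m inch '[[-1,0.0146,0,-0.08,0],[-1,0.0146,0,-0.08,0],[-1,0.0146,0,-0.08,0],[-1,0.0146,0,-0.08,0],[-1,0.0146,0,-0.08,0]]';python3 -m inch '[[-1,0.0146,0,-0.08,0],[-1,0.0146,0,-0.08,0],[-1,0.0146,0,-0.08,0],[-1,0.0146,0,-0.08,0],[-1,0.0146,0,-0.08,0]]';python3 -m inch '[[-1,0.0146,0,-0.08,0],[-1,0.0146,0,-0.08,0],[-1,0.0146,0,-0.08,0],[-1,0.0146,0,-0.08,0],[-1,0.0146,0,-0.08,0]]';python3 -m inch '[[-1,0.0146,0,-0.08,0],[-1,0,0,0,0],[-1,0,0,0,0]]'; python3 -c "
from h import *
go(.5062,-.312,.0557,np.pi/2-.151)
d=bot.snapshot('wrist')
crop(d['image'],'w21.png',0,0,640,480,1.25)"
```

```text
time_s: 39.2
tool_pos: [0.4918, 0.1333, 0.1852]
orientation: [[0.989, -0.002, 0.15], [-0.15, -0.0, 0.989], [-0.002, -1.0, -0.0]]
contact_force: [0.9, 0.5, 0.0]
gripper_width: 0.999
time_s: 39.83
tool_pos: [0.4978, -0.0698, 0.1852]
orientation: [[0.989, -0.001, 0.151], [-0.151, 0.0, 0.989], [-0.001, -1.0, 0.0]]
contact_force: [0.5, 0.8, -0.8]
gripper_width: 1.0
time_s: 40.45
tool_pos: [0.5039, -0.2729, 0.1851]
orientation: [[0.989, -0.001, 0.151], [-0.151, 0.001, 0.989], [-0.001, -1.0, 0.001]]
contact_force: [1.1, 0.4, 0.1]
gripper_width: 1.0
time_s: 40.83
tool_pos: [0.5052, -0.3118, 0.1854]
orientation: [[0.989, -0.001, 0.151], [-0.151, 0.001, 0.989], [-0.001, -1.0, 0.001]]
contact_force: [-0.2, 1.1, -0.1]
gripper_width: 1.003
units tx,ty,tz [ 0.0024  0.2593 -0.0003] tcp [ 0.5052 -0.3118  0.1854] zyaw 1.4196 tilt [-0.0012  0.0012 -1.    ]
spin -3.801482114364749e-05
```

View pics/w21.png

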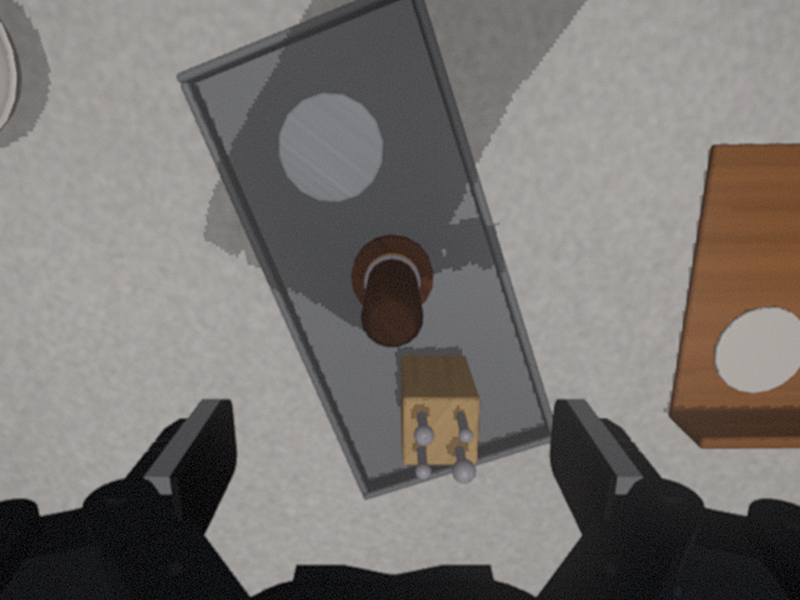

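```bash
python3 -m inch '[[-1,0.002,0.06,0,0],[-1,0,0.06,0,0],[-1,0,0.06,0,0],[-1,0,0.05,0,0],[-1,0,0.028,0,0]]';python3 -m inch '[[1,0,0,0,0],[1,0,0,0,0],[1,0,0,0,0],[1,0,0,0,0],[1,0,0,0,0]]' 40;  python3 -m inch '[[1,0,0,0,0],[1,0,0,0,0],[1,0,0,0,0]]';  python3 -m inch '[[1,0,-0.03,0,0],[1,0,-0.06,0,0],[1,0,-0.07,0,0],[1,0,-0.06,0,0],[1,0,-0.02,0,0]]';python3 -c "
from h import *
go(.5926,.0086,.18)"
```

```text
time_s: 41.5
tool_pos: [0.5063, -0.3112, 0.0562]
orientation: [[0.989, -0.001, 0.149], [-0.149, 0.001, 0.989], [-0.001, -1.0, 0.001]]
contact_force: [-0.5, -0.2, 0.4]
gripper_width: 1.003
time_s: 42.12
tool_pos: [0.507, -0.3128, 0.0582]
orientation: [[0.989, 0.001, 0.15], [-0.15, -0.001, 0.989], [0.001, -1.0, -0.001]]
contact_force: [0.4, 0.9, 5.7]
gripper_width: 0.317
time_s: 42.5
tool_pos: [0.507, -0.3128, 0.0581]
orientation: [[0.989, 0.001, 0.15], [-0.15, -0.001, 0.989], [0.001, -1.0, -0.0]]
contact_force: [-0.0, 1.2, 5.0]
gripper_width: 0.316
time_s: 43.12
tool_pos: [0.5071, -0.313, 0.1797]
orientation: [[0.989, 0.002, 0.15], [-0.15, -0.002, 0.989], [0.003, -1.0, -0.002]]
contact_force: [0.4, 0.7, -1.0]
gripper_width: 0.314
units tx,ty,tz [ 0.0722 -0.0015  0.6616] tcp [ 0.5071 -0.313   0.1797] zyaw 1.4197 tilt [ 0.0024 -0.002  -1.    ]
```

```bash
python3 -m inch '[[1,0.009,0,0.04,0],[1,0.009,0,0.08,0],[1,0.009,0,0.08,0],[1,0.009,0,0.08,0],[1,0.009,0,0.08,0]]';python3 -m inch '[[1,0.009,0,0.08,0],[1,0.009,0,0.08,0],[1,0.009,0,0.08,0],[1,0,0,0.06,0],[1,0,0,0,0]]';python3 -c "
from h import *
go(.5934,.0080,.0621)
print(bot.sense()['gripper_width'])
d=bot.snapshot('wrist')
crop(d['image'],'w22.png',0,0,640,480,1)"
```

```text
time_s: 43.75
tool_pos: [0.5556, -0.1355, 0.1761]
orientation: [[0.989, -0.002, 0.15], [-0.15, 0.001, 0.989], [-0.002, -1.0, 0.001]]
contact_force: [0.1, -0.4, -0.8]
gripper_width: 0.318
time_s: 44.38
tool_pos: [0.5912, 0.011, 0.1761]
orientation: [[0.989, -0.002, 0.147], [-0.147, 0.001, 0.989], [-0.002, -1.0, 0.0]]
contact_force: [0.7, -0.7, -0.8]
gripper_width: 0.317
units tx,ty,tz [ 0.0057  0.2279 -0.0054] tcp [0.5912 0.011  0.1761] zyaw 1.4228 tilt [-0.002   0.0006 -1.    ]
0.31656959651053107
```

View pics/w22.png

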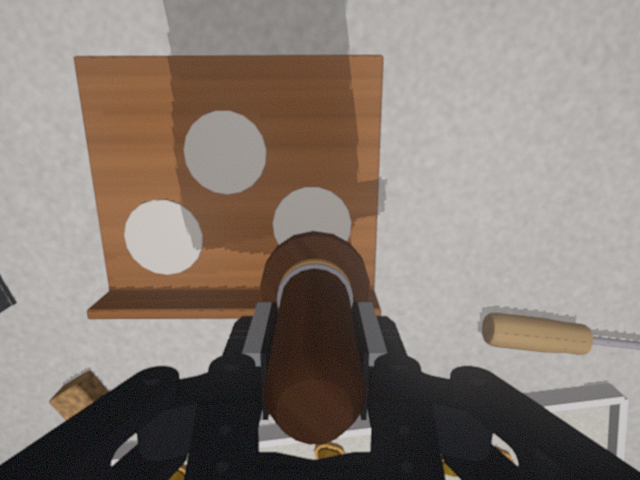

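The post hangs upright over the left pad (312,220). Descend.

```bash
python3 -m inch '[[1,0.003,0.05,-0.003,0],[1,0,0.06,0,0],[1,0,0.06,0,0],[1,0,0.025,0,0],[1,0,0,0,0]]';python3 -c "
from h import *
go(.5934,.0080,.0621)"
```

```text
time_s: 45.05
tool_pos: [0.5926, 0.0063, 0.0794]
orientation: [[0.989, -0.001, 0.151], [-0.151, 0.0, 0.989], [-0.001, -1.0, -0.0]]
contact_force: [-0.3, -0.6, -0.4]
gripper_width: 0.317
units tx,ty,tz [0.0011 0.0345 0.0037] tcp [0.5926 0.0063 0.0794] zyaw 1.4193 tilt [-0.0013  0.0001 -1.    ]
```

```bash
python3 -m inch '[[1,0.001,0.018,0.003,0],[1,0,0.008,0,0],[1,0,0.003,0,0],[1,0,0,0,0]]';python3 -m inch '[[1,0,0.002,0,0],[1,0,0.001,0,0],[1,0,0,0,0]]'
```

```text
time_s: 45.55
tool_pos: [0.5939, 0.008, 0.0654]
orientation: [[0.989, 0.0, 0.15], [-0.15, -0.0, 0.989], [0.0, -1.0, 0.0]]
contact_force: [0.3, 0.1, -0.6]
gripper_width: 0.315
time_s: 45.92
tool_pos: [0.5938, 0.008, 0.0638]
orientation: [[0.989, 0.0, 0.15], [-0.15, 0.0, 0.989], [0.0, -1.0, 0.0]]
contact_force: [0.7, -0.1, -1.9]
gripper_width: 0.316
```

```bash
python3 -m inch '[[1,0,0.002,0,0],[1,0,0.001,0,0],[1,0,0,0,0]]';python3 -m inch '[[1,0,0.001,0,0],[1,0,0,0,0]]'
```

```text
time_s: 46.3
tool_pos: [0.5938, 0.0079, 0.0623]
orientation: [[0.989, -0.0, 0.15], [-0.15, 0.0, 0.989], [-0.0, -1.0, 0.0]]
contact_force: [0.0, -0.4, -1.7]
gripper_width: 0.315
time_s: 46.55
tool_pos: [0.5939, 0.008, 0.0622]
orientation: [[0.989, 0.0, 0.15], [-0.15, -0.0, 0.989], [0.0, -1.0, 0.0]]
contact_force: [-1.7, 0.7, 5.1]
gripper_width: 0.316
```

```bash
python3 -m inch '[[0.2,0,0,0,0],[-0.3,0,0,0,0],[-1,0,0,0,0],[-1,0,0,0,0],[-1,0,0,0,0]]';python3 -m inch '[[-1,0,-0.05,0,0],[-1,0,-0.08,0,0],[-1,0,-0.08,0,0],[-1,0,-0.05,0,0],[-1,0,0,0,0]]';python3 -c "
from h import *
go(.5804,-.298,.18)
d=bot.snapshot('wrist')
crop(d['image'],'w23.png',0,0,640,480,1.25)"
```

```text
time_s: 47.18
tool_pos: [0.5938, 0.0079, 0.0618]
orientation: [[0.989, 0.0, 0.15], [-0.15, -0.0, 0.989], [0.0, -1.0, -0.0]]
contact_force: [-0.1, -0.2, 0.3]
gripper_width: 1.0
time_s: 47.8
tool_pos: [0.5947, 0.0079, 0.1935]
orientation: [[0.989, 0.003, 0.15], [-0.15, -0.0, 0.989], [0.003, -1.0, 0.0]]
contact_force: [-0.8, -0.5, 0.1]
gripper_width: 0.997
units tx,ty,tz [ 0.0638  0.0271 -0.6091] tcp [0.5947 0.0079 0.1935] zyaw 1.4198 tilt [ 0.0032 -0.0004 -1.    ]
```

View pics/w23.png

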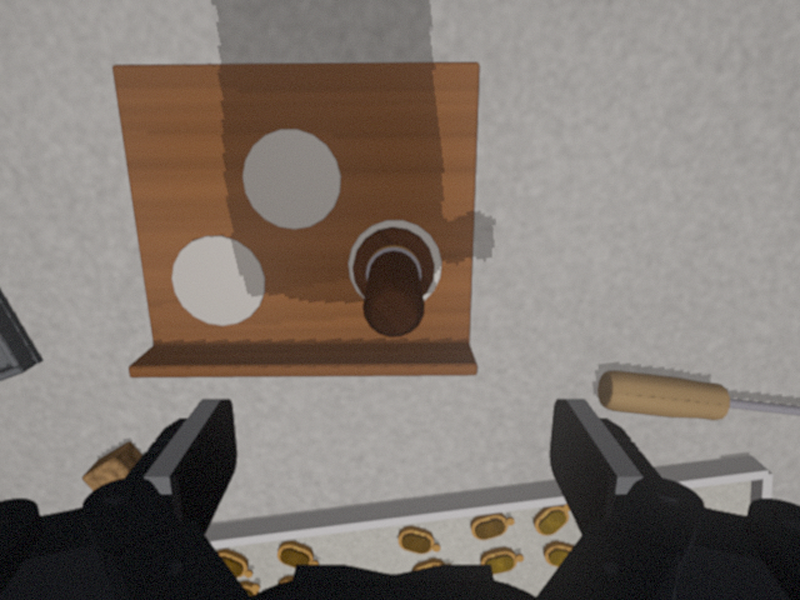

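The post stands on its pad at (394,270), with an even white rim. Next the block.

```bash
python3 -m inch '[[-1,0.008,0,-0.076,0],[-1,0.008,0,-0.076,0],[-1,0.008,0,-0.076,0],[-1,0.008,0,-0.076,0],[-1,0.008,0,-0.076,0]]';python3 -m inch '[[-1,0.008,0,-0.076,0],[-1,0.008,0,-0.076,0],[-1,0.008,0,-0.076,0],[-1,0,0,0,0],[-1,0,0,0,0]]';python3 -c "
from h import *
go(.5804,-.298,.0488)
d=bot.snapshot('wrist')
crop(d['image'],'w24.png',0,0,640,480,1)"
```

```text
time_s: 48.48
tool_pos: [0.5844, -0.184, 0.1904]
orientation: [[0.989, -0.002, 0.151], [-0.151, 0.001, 0.989], [-0.002, -1.0, 0.001]]
contact_force: [0.6, 0.7, 0.1]
gripper_width: 1.003
time_s: 49.1
tool_pos: [0.5794, -0.2968, 0.1908]
orientation: [[0.989, -0.001, 0.151], [-0.151, 0.001, 0.989], [-0.001, -1.0, 0.001]]
contact_force: [-0.1, 0.2, 0.6]
gripper_width: 1.0
units tx,ty,tz [ 0.0027  0.284  -0.0023] tcp [ 0.5794 -0.2968  0.1908] zyaw 1.4196 tilt [-0.0013  0.0011 -1.    ]
```

View pics/w24.png

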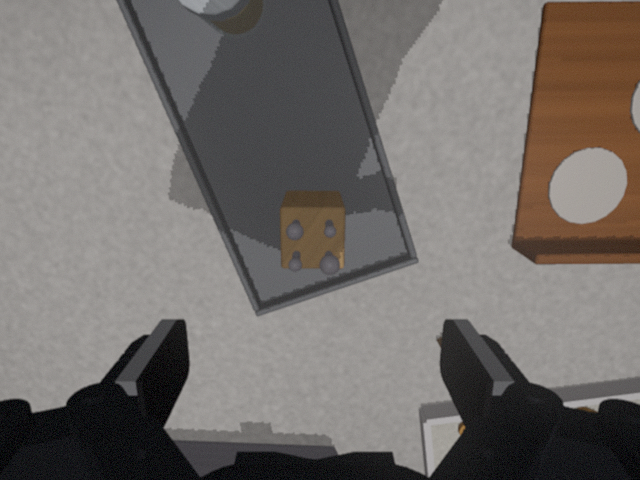

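```bash
python3 -m inch '[[-1,0.002,0.06,-0.002,0],[-1,0,0.06,0,0],[-1,0,0.06,0,0],[-1,0,0.06,0,0],[-1,0,0.042,0,0]]';python3 -m inch '[[-1,0,0,0,0],[1,0,0,0,0],[1,0,0,0,0],[1,0,0,0,0],[1,0,0,0,0]]' 40;  python3 -m inch '[[1,0,0,0,0],[1,0,0,0,0],[1,0,0,0,0]]';  python3 -m inch '[[1,0,-0.03,0,0],[1,0,-0.06,0,0],[1,0,-0.07,0,0],[1,0,-0.06,0,0],[1,0,-0.02,0,0]]';python3 -c "
from h import *
go(.5888,-.0987,.18)"
```

```text
time_s: 49.78
tool_pos: [0.5803, -0.297, 0.0495]
orientation: [[0.989, -0.001, 0.149], [-0.149, 0.001, 0.989], [-0.001, -1.0, 0.001]]
contact_force: [-0.3, -0.9, -0.2]
gripper_width: 0.998
time_s: 50.4
tool_pos: [0.5809, -0.2987, 0.0518]
orientation: [[0.989, 0.001, 0.15], [-0.15, -0.001, 0.989], [0.001, -1.0, -0.0]]
contact_force: [-0.7, 1.3, 5.9]
gripper_width: 0.466
time_s: 50.78
tool_pos: [0.5809, -0.2987, 0.0518]
orientation: [[0.989, 0.001, 0.15], [-0.15, -0.001, 0.989], [0.001, -1.0, -0.0]]
contact_force: [-0.5, 1.1, 5.7]
gripper_width: 0.466
time_s: 51.4
tool_pos: [0.5811, -0.299, 0.1733]
orientation: [[0.989, 0.003, 0.15], [-0.15, -0.002, 0.989], [0.003, -1.0, -0.001]]
contact_force: [0.5, -0.4, -1.9]
gripper_width: 0.462
units tx,ty,tz [-0.0451 -0.0141  0.3983] tcp [ 0.5811 -0.299   0.1733] zyaw 1.4197 tilt [ 0.0027 -0.0018 -1.    ]
```

```bash
python3 -m inch '[[1,-0.009,0,0.04,0],[1,-0.009,0,0.08,0],[1,-0.009,0,0.08,0],[1,-0.009,0,0.08,0],[1,-0.008,0,0.08,0]]';python3 -m inch '[[1,0,0,0.038,0],[1,0,0,0,0],[1,0,0,0,0]]';python3 -c "
from h import *
go(.5893,-.099,.0557)
print(bot.sense()['gripper_width'])
d=bot.snapshot('wrist')
crop(d['image'],'w25.png',0,0,640,480,1)"
```

```text
time_s: 52.02
tool_pos: [0.5848, -0.1148, 0.1696]
orientation: [[0.989, -0.002, 0.15], [-0.15, 0.001, 0.989], [-0.002, -1.0, 0.001]]
contact_force: [0.7, 0.3, -1.1]
gripper_width: 0.46
time_s: 52.4
tool_pos: [0.5886, -0.0991, 0.1704]
orientation: [[0.989, -0.0, 0.151], [-0.151, -0.0, 0.989], [-0.0, -1.0, -0.0]]
contact_force: [1.2, -0.7, -2.3]
gripper_width: 0.463
units tx,ty,tz [0.0014 0.2294 0.0005] tcp [ 0.5886 -0.0991  0.1704] zyaw 1.4193 tilt [-0.0005 -0.0002 -1.    ]
0.46302206963898285
```

View pics/w25.png

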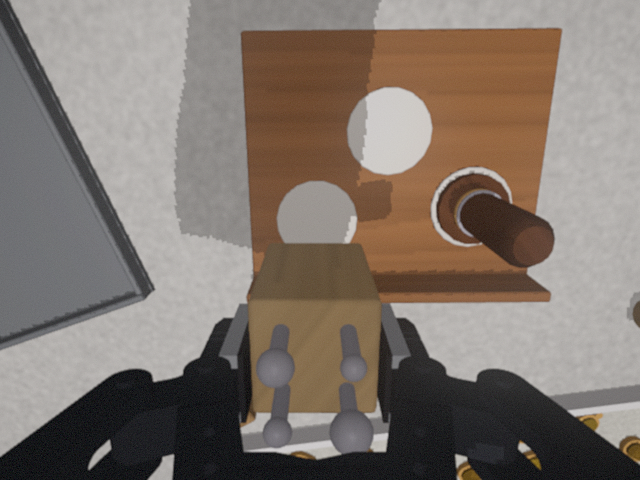

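The block hangs over the right pad (316,222). Descend.

```bash
python3 -m inch '[[1,0.001,0.06,0,0],[1,0,0.06,0,0],[1,0,0.06,0,0],[1,0,0.03,0,0],[1,0,0.006,0,0]]';python3 -m inch '[[1,0,0.003,0,0],[1,0,0.002,0,0],[1,0,0,0,0]]'
```

```text
time_s: 53.08
tool_pos: [0.589, -0.0991, 0.0623]
orientation: [[0.989, -0.001, 0.151], [-0.151, 0.0, 0.989], [-0.001, -1.0, 0.0]]
contact_force: [0.3, -0.7, -1.4]
gripper_width: 0.464
time_s: 53.45
tool_pos: [0.5895, -0.0987, 0.0608]
orientation: [[0.989, 0.001, 0.15], [-0.15, -0.0, 0.989], [0.001, -1.0, -0.0]]
contact_force: [0.1, -0.2, -1.5]
gripper_width: 0.463
```

```bash
python3 -m inch '[[1,0,0.005,0,0],[1,0,0.002,0,0],[1,0,0.001,0,0],[1,0,0,0,0]]';python3 -m inch '[[1,0,0.001,0,0],[1,0,0.001,0,0],[1,0,0,0,0]]'
```

```text
time_s: 53.95
tool_pos: [0.5892, -0.0986, 0.0562]
orientation: [[0.989, -0.0, 0.15], [-0.15, 0.0, 0.989], [-0.0, -1.0, 0.0]]
contact_force: [0.3, -0.1, -1.8]
gripper_width: 0.46
time_s: 54.32
tool_pos: [0.5893, -0.0986, 0.0558]
orientation: [[0.989, 0.001, 0.15], [-0.15, -0.0, 0.989], [0.001, -1.0, -0.0]]
contact_force: [-1.6, 0.5, 5.9]
gripper_width: 0.46
```

```bash
python3 -m inch '[[0,0,0,0,0],[-0.3,0,0,0,0],[-1,0,0,0,0],[-1,0,0,0,0],[-1,0,0,0,0]]';python3 -m inch '[[-1,0,-0.05,0,0],[-1,0,-0.08,0,0],[-1,0,-0.08,0,0],[-1,0,-0.05,0,0],[-1,0,0,0,0]]';python3 -c "
from h import *
go(.4324,-.3262,.18)
d=bot.snapshot('wrist')
crop(d['image'],'w26.png',0,0,640,480,1.25)"
```

```text
time_s: 54.95
tool_pos: [0.5892, -0.0986, 0.0553]
orientation: [[0.989, -0.0, 0.15], [-0.15, -0.0, 0.989], [-0.0, -1.0, -0.0]]
contact_force: [-0.7, 0.5, -0.6]
gripper_width: 1.003
time_s: 55.58
tool_pos: [0.5901, -0.0988, 0.187]
orientation: [[0.989, 0.003, 0.15], [-0.15, -0.001, 0.989], [0.003, -1.0, -0.0]]
contact_force: [0.3, -0.1, -0.7]
gripper_width: 1.001
units tx,ty,tz [-0.2433  0.0134 -0.497 ] tcp [ 0.5901 -0.0988  0.187 ] zyaw 1.4198 tilt [ 0.003  -0.0009 -1.    ]
```

View pics/w26.png

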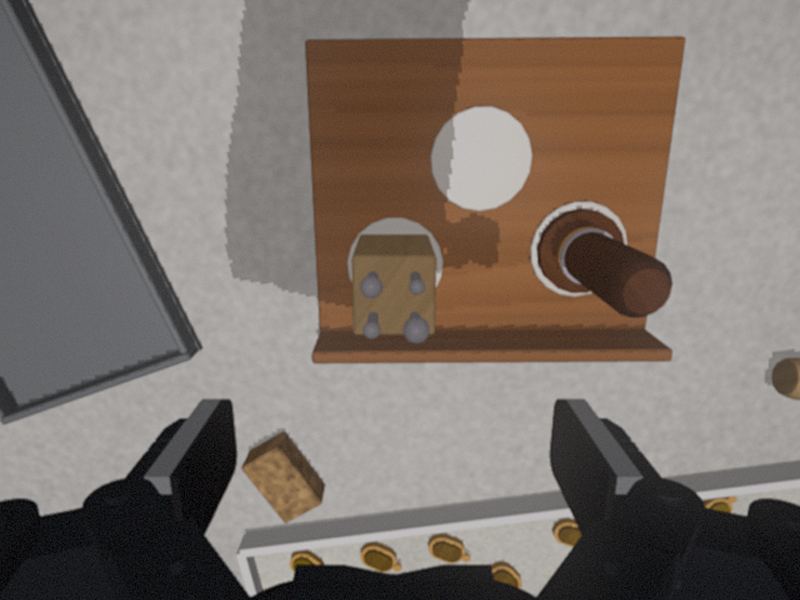

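The block stands on its pad at (395,270). Last, the jar.

```bash
python3 -m inch '[[-1,-0.0348,0,-0.071,0],[-1,-0.0348,0,-0.071,0],[-1,-0.0348,0,-0.071,0],[-1,-0.0348,0,-0.071,0],[-1,-0.0348,0,-0.071,0]]';python3 -m inch '[[-1,-0.0348,0,-0.071,0],[-1,-0.0348,0,-0.071,0],[-1,0,0,0,0],[-1,0,0,0,0]]';python3 -c "
from h import *
go(.4324,-.3262,.0423)
d=bot.snapshot('wrist')
crop(d['image'],'w27.png',0,0,640,480,1)"
```

```text
time_s: 56.25
tool_pos: [0.4753, -0.2616, 0.184]
orientation: [[0.989, -0.001, 0.15], [-0.15, 0.001, 0.989], [-0.002, -1.0, 0.001]]
contact_force: [0.8, 0.1, 0.5]
gripper_width: 1.001
time_s: 56.75
tool_pos: [0.4313, -0.3254, 0.1845]
orientation: [[0.989, -0.001, 0.151], [-0.151, 0.001, 0.989], [-0.001, -1.0, 0.001]]
contact_force: [-0.1, -0.6, 0.0]
gripper_width: 0.999
units tx,ty,tz [ 0.0027  0.2843 -0.0015] tcp [ 0.4313 -0.3254  0.1845] zyaw 1.4195 tilt [-0.0008  0.0012 -1.    ]
```

View pics/w27.png

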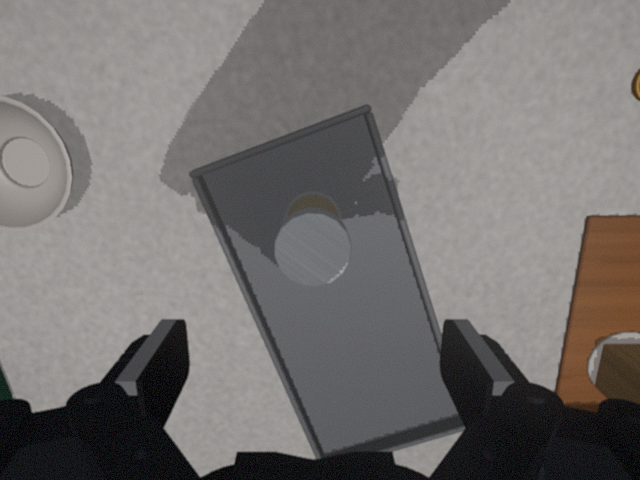

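```bash
python3 -m inch '[[-1,0.002,0.06,-0.001,0],[-1,0,0.06,0,0],[-1,0,0.06,0,0],[-1,0,0.06,0,0],[-1,0,0.042,0,0]]';python3 -m inch '[[-1,0,0,0,0],[1,0,0,0,0],[1,0,0,0,0],[1,0,0,0,0],[1,0,0,0,0]]' 40;  python3 -m inch '[[1,0,0,0,0],[1,0,0,0,0],[1,0,0,0,0]]';  python3 -m inch '[[1,0,-0.03,0,0],[1,0,-0.06,0,0],[1,0,-0.07,0,0],[1,0,-0.07,0,0],[1,0,-0.03,0,0]]';python3 -c "
from h import *
go(.5361,-.0405,.18)"
```

```text
time_s: 57.42
tool_pos: [0.4326, -0.3252, 0.0428]
orientation: [[0.989, -0.001, 0.149], [-0.149, 0.001, 0.989], [-0.001, -1.0, 0.001]]
contact_force: [0.8, -0.3, -1.3]
gripper_width: 1.001
time_s: 58.05
tool_pos: [0.4328, -0.3269, 0.0453]
orientation: [[0.989, 0.001, 0.15], [-0.15, -0.001, 0.989], [0.001, -1.0, -0.001]]
contact_force: [-0.5, 2.4, 7.9]
gripper_width: 0.49
time_s: 58.42
tool_pos: [0.4328, -0.3269, 0.0453]
orientation: [[0.989, 0.001, 0.15], [-0.15, -0.001, 0.989], [0.002, -1.0, -0.001]]
contact_force: [-0.8, 2.1, 8.3]
gripper_width: 0.49
time_s: 59.05
tool_pos: [0.4328, -0.327, 0.1766]
orientation: [[0.989, 0.002, 0.151], [-0.151, -0.002, 0.989], [0.002, -1.0, -0.002]]
contact_force: [1.0, -0.1, -1.7]
gripper_width: 0.49
units tx,ty,tz [ 0.1181 -0.0075  0.5975] tcp [ 0.4328 -0.327   0.1766] zyaw 1.4197 tilt [ 0.002 -0.002 -1.   ]
```

```bash
python3 -m inch '[[1,0.0148,0,0.04,0],[1,0.0148,0,0.08,0],[1,0.0148,0,0.08,0],[1,0.0148,0,0.08,0],[1,0.0148,0,0.08,0]]';python3 -m inch '[[1,0.0148,0,0.08,0],[1,0.0148,0,0.08,0],[1,0.0148,0,0.06,0],[1,0,0,0.017,0],[1,0,0,0,0]]';python3 -m inch '[[1,0,0,0,0],[1,0,0,0,0]]';python3 -c "
from h import *
go(.5365,-.0410,.0492)
print(bot.sense()['gripper_width'])
d=bot.snapshot('wrist')
crop(d['image'],'w28.png',0,0,640,480,1)"
```

```text
time_s: 59.68
tool_pos: [0.4963, -0.153, 0.1747]
orientation: [[0.989, 0.001, 0.151], [-0.151, -0.0, 0.989], [0.001, -1.0, -0.0]]
contact_force: [-0.4, -0.3, -1.4]
gripper_width: 0.489
time_s: 60.3
tool_pos: [0.5356, -0.0403, 0.1744]
orientation: [[0.989, -0.0, 0.15], [-0.15, -0.0, 0.989], [0.0, -1.0, -0.0]]
contact_force: [-0.2, -0.1, -2.0]
gripper_width: 0.492
time_s: 60.55
tool_pos: [0.5356, -0.0412, 0.1743]
orientation: [[0.988, 0.0, 0.152], [-0.152, -0.0, 0.988], [0.0, -1.0, -0.0]]
contact_force: [-0.7, -0.4, -2.4]
gripper_width: 0.489
units tx,ty,tz [0.0017 0.2503 0.0006] tcp [ 0.5356 -0.0412  0.1743] zyaw 1.4186 tilt [ 0.     -0.0001 -1.    ]
0.48889238021539455
```

View pics/w28.png

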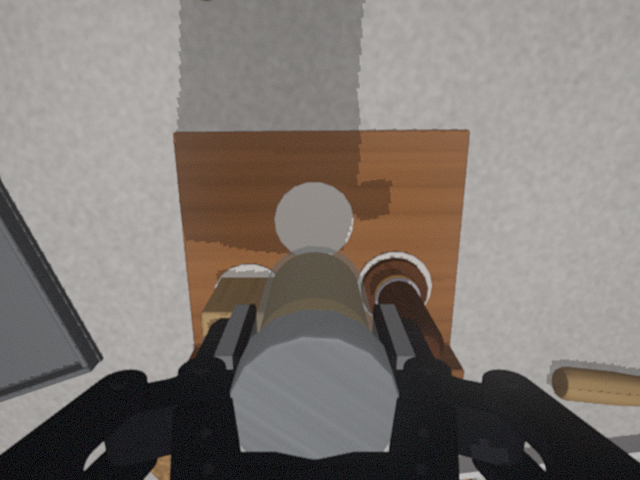

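The jar hangs over the front pad (314,220), the same view as at its pick. Descend.

```bash
python3 -m inch '[[1,0.002,0.06,0,0],[1,0,0.06,0,0],[1,0,0.06,0,0],[1,0,0.04,0,0],[1,0,0.016,0,0]]';python3 -m inch '[[1,0,0.004,0,0],[1,0,0.002,0,0],[1,0,0,0,0]]'
```

```text
time_s: 61.22
tool_pos: [0.5362, -0.0408, 0.0554]
orientation: [[0.989, -0.001, 0.151], [-0.151, 0.0, 0.989], [-0.001, -1.0, 0.0]]
contact_force: [-0.2, -0.0, -2.1]
gripper_width: 0.488
time_s: 61.6
tool_pos: [0.5371, -0.0406, 0.0538]
orientation: [[0.989, 0.001, 0.15], [-0.15, -0.0, 0.989], [0.001, -1.0, -0.0]]
contact_force: [0.5, 0.7, -1.6]
gripper_width: 0.491
```

```bash
python3 -m inch '[[1,-0.001,0.005,0,0],[1,0,0.002,0,0],[1,0,0.001,0,0],[1,0,0,0,0]]';python3 -m inch '[[1,0,0.001,0,0],[1,0,0.001,0,0],[1,0,0,0,0]]'
```

```text
time_s: 62.1
tool_pos: [0.5363, -0.0404, 0.0494]
orientation: [[0.989, 0.0, 0.15], [-0.15, 0.0, 0.989], [0.0, -1.0, 0.0]]
contact_force: [-0.9, 0.7, 2.6]
gripper_width: 0.492
time_s: 62.48
tool_pos: [0.5367, -0.0405, 0.0493]
orientation: [[0.989, 0.001, 0.15], [-0.15, -0.0, 0.989], [0.001, -1.0, -0.0]]
contact_force: [-4.8, 1.7, 16.8]
gripper_width: 0.492
```

```bash
python3 -m inch '[[0,0,-0.001,0,0],[-0.3,0,0,0,0],[-1,0,0,0,0],[-1,0,0,0,0],[-1,0,0,0,0]]';python3 -m inch '[[-1,0,-0.05,0,0],[-1,0,-0.08,0,0],[-1,0,-0.08,0,0],[-1,0,-0.08,0,0],[-1,0,-0.08,0,0]]';python3 -m inch '[[-1,-0.1,0,0,0],[-1,0,0,0,0],[-1,0,0,0,0],[-1,0,0,0,0]]';python3 - <<'E'
from h import *
P=pose();d=bot.snapshot('wrist'); crop(d['image'],'w29.png',0,0,640,480,1.25); print(P[0])
s=bot.snapshot('scene'); crop(s['image'],'s29.png',0,0,640,480,1.25)
crop(s['image'],'s29b.png',225,220,160,120,5)
E
```

```text
time_s: 63.1
tool_pos: [0.5363, -0.0405, 0.0487]
orientation: [[0.989, -0.0, 0.15], [-0.15, 0.0, 0.989], [-0.0, -1.0, 0.0]]
contact_force: [-0.3, -0.1, 0.6]
gripper_width: 1.002
time_s: 63.72
tool_pos: [0.5361, -0.0404, 0.2352]
orientation: [[0.989, 0.0, 0.15], [-0.15, -0.0, 0.989], [0.0, -1.0, -0.0]]
contact_force: [0.8, 0.3, -0.4]
gripper_width: 1.001
time_s: 64.22
tool_pos: [0.4874, -0.0331, 0.2335]
orientation: [[0.989, -0.0, 0.15], [-0.15, 0.0, 0.989], [-0.0, -1.0, 0.0]]
contact_force: [0.5, -0.0, -0.2]
gripper_width: 0.999
[ 0.4874 -0.0331  0.2335]
```

View pics/w29.png

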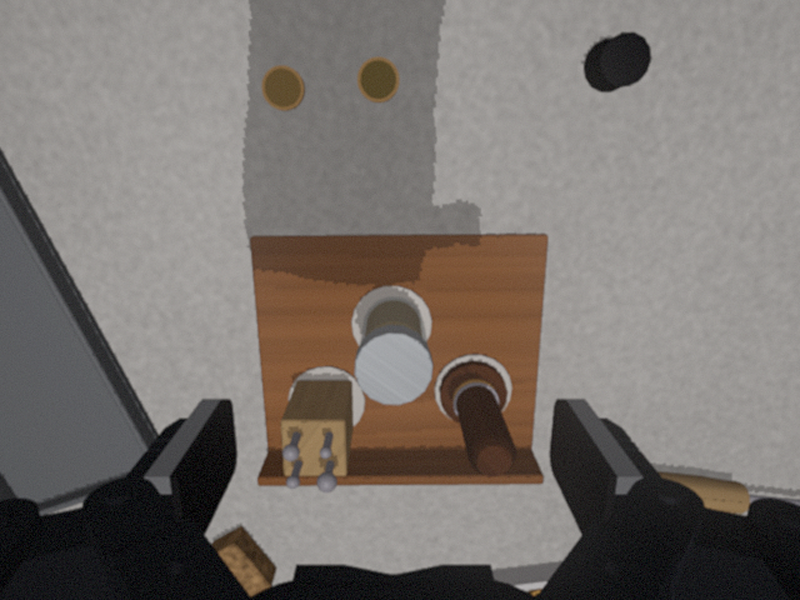

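View pics/s29.png

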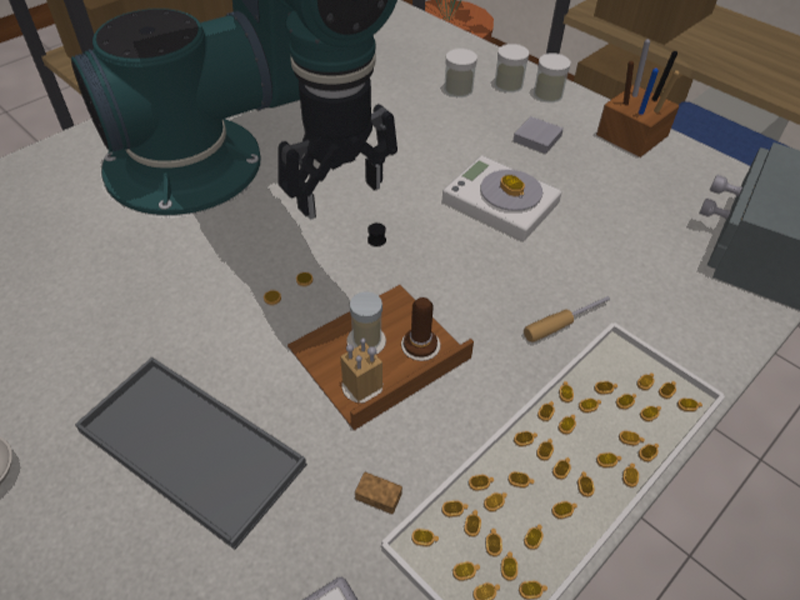

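View pics/s29b.png

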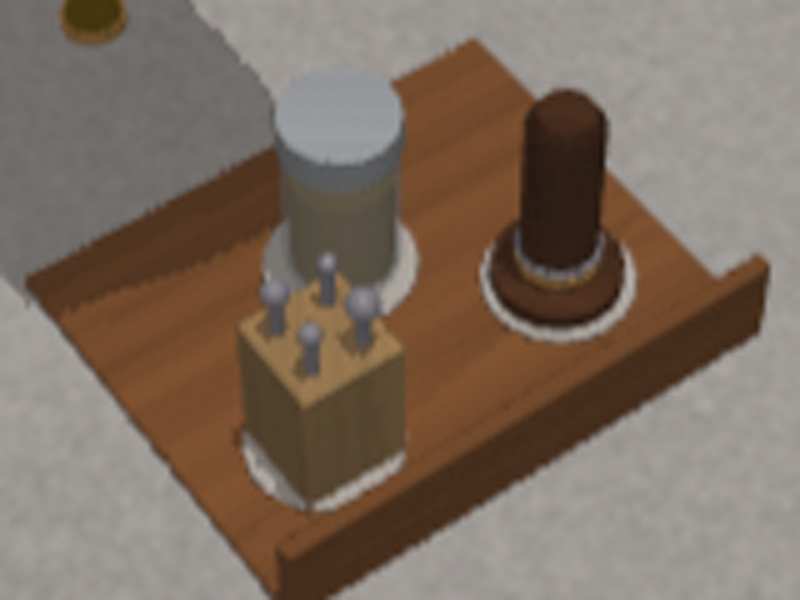

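The crop matches the starting one to about 1–3 enlarged pixels, which is under 1 mm. The jar lid is at (340,117), the post at (566,100) and the block's corner at (303,405). The pendant is on the pan at (513,184). Everything is released and the arm is clear, so I'll hand in.

```bash
python3 -c "
from workcell import bot
s=bot.sense(); print(s['time_s'],s['contact_force'],s['gripper_width']); print(bot.finish_job())"
```

```text
64.325 [-0.32958578  0.16960395 -0.2663645 ] 1.0007511209941413
the job is handed in; nothing more can be done
None
```

The job is done and handed in at 64.3 s of the 141 s allowed; the hand-in reports no verdict.

- **Sequence:** I moved the jar, punch stand and ring post to the tray. I then set the pendant on the scale's pan while all three stood there. The ring post, punch stand and jar then went back to their own pads, in that order.
- **Three objects:** In the final scene picture all three stand upright on their pads. Their pixel positions match the starting picture to about 1 mm, against 15 mm allowed.
- **Pendant:** It lies face up near the centre of the pan. I estimated it within a few millimetres from the close view after release, and did not re-measure it after the final moves.
- **Robot:** The gripper is open and clear of everything, with a residual force under 0.5 N. The highest force reading was about 17 N, when the jar touched down on its pad. No check failed.

The only disagreement was in the tray's position. My first rough estimates from the fixed cameras differed by 12–15 mm, so I used the wrist camera's measurement instead.

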